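Lock the spent torch batteries away in the hand-cranked battery safe

TASK

Put the spent torch batteries away: fit the loose crank on the safe's square spindle and wind the hatch fully open, then empty the green tray into the safe with the scoop - the batteries may be leaking, so keep your fingers off them. When every battery is inside, wind the hatch fully shut with the crank, take the crank off and lay it and the scoop flat on the dark rubber mat, leaving the other things on the desk alone.

Things in the scene. Friction and masses are not known exactly. Their poses are not given: they have to be found in the camera images.
- safe: Spent-battery safe, fixed: grey steel box 200 (x) x 360 (y) x 150 mm high, striped yellow and black, open inside to its floor (140 mm deep). Origin: centre of its underside; z up. Its lid has a loading port towards -y under a sliding aluminium hatch 6 mm thick; the drive spindle stands at x -80, y 30 mm. Opening, the hatch slides to +y, over the lid.
- port (a point): Centre of the loading port (safe frame x 12.5, y -95, z 150 mm), in the lid's top face; axes as the safe's. The port is 125 (x) x 140 (y) mm. Rails 12 mm high stand on the lid beside it: 76 mm from this point on the +x side (8 mm thick), 79 mm on the -x side, 79 mm on the -y side.
- hatch (a joint): Sliding hatch, driven by the spindle through rack and pinion: metres of travel along the safe's +y; 0 = fully shut, 0.148 = fully open. Moves 0.020 m per radian of the spindle. It may start a little ajar.
- spindle (a joint): Drive spindle angle, rad: 0 = hatch fully shut, 7.4 = fully open (end stops at both); positive is anticlockwise seen from above. Turning it takes about 0.15 N m and it stays where it is left. At 0 the flats of its square lie along the safe's x and y axes.
- spindle_top (a point): Top centre of the brass square end of the spindle, 198 mm above the desk. The square is 18 x 18 mm, its top 2 mm chamfered, 26 mm tall; it stands on a round shoulder (42 mm across) at 172 mm above the desk. The point turns with the spindle.
- crank: Loose crank, 0.24 kg. Origin: on the socket axis at its underside; z up. Dark steel boss 40 x 40 x 44 mm high centred on the origin, square 20 mm socket 30 mm deep from below: fits the spindle in any of 4 quarter turns, home when the underside is 172 mm above the desk. Arm 22 wide, 12 mm thick, flush with the underside, runs along +x to the upright red grip. Lies flat and stable.
- crank_handle (a point): Middle of the crank's red grip: a freely revolving upright cylinder of 25 mm diameter, from 13 to 75 mm above the crank's underside, 85 mm from the socket axis.
- scoop: Aluminium scoop, 0.18 kg. Origin: centre of the pan's underside; z up. Pan floor 110 (x) x 115 (y) x 2 mm, open at the nose (lip at x -55 mm), back wall 50 mm high at x +55, side walls sloping down to nothing 33 mm behind the lip. Above it a blue rubber-sleeved handle bar 22 wide x 30 mm tall lies along x from -40 to +60, its middle 87 mm above the underside, joined at the back.
- scoop_grip (a point): Point in the handle bar straight above the pan's centre, 87 mm above the scoop's underside.
- tray: Green collecting tray, fixed. Origin on its underside, in the middle of the batteries; z up. Flat floor from x -100 to +160 mm and 135 mm wide (y), surface 4 mm above the desk. Upright walls along both sides and at x +160, rim 65 mm above the desk; at the -x end a 45 degree ramp rises from x -100 to x -140 mm (44 mm above the desk) and meets the end wall. The scoop can be driven against that ramp.
- mat: Dark rubber tool mat, fixed: 300 (x) x 180 (y) x 4 mm. Origin: centre of its underside; z up. Crank and scoop start on it and belong on it.
- cell1: Spent C-size battery: cylinder of 26 mm diameter and 50 mm length, 0.065 kg. Origin: its centre; x along its axis. May be absent.
- cell2: Spent C-size battery: cylinder of 26 mm diameter and 50 mm length, 0.065 kg. Origin: its centre; x along its axis. May be absent.
- cell3: Spent C-size battery: cylinder of 26 mm diameter and 50 mm length, 0.065 kg. Origin: its centre; x along its axis. May be absent.
- cell4: Spent C-size battery: cylinder of 26 mm diameter and 50 mm length, 0.065 kg. Origin: its centre; x along its axis. May be absent.
- cell5: Spent C-size battery: cylinder of 26 mm diameter and 50 mm length, 0.065 kg. Origin: its centre; x along its axis. May be absent.
- cell6: Spent C-size battery: cylinder of 26 mm diameter and 50 mm length, 0.065 kg. Origin: its centre; x along its axis. May be absent.
- torch: Dark hand torch standing on its head, 56 mm across, 190 mm tall; origin under its centre. Not to be disturbed.
- mug: White mug, 80 mm across, 92 mm tall; origin under its centre. Not to be disturbed.
- radio: Black two-way radio standing upright, 36 x 58 x 120 mm plus aerial; origin under its centre. Not to be disturbed.
- tape: Roll of black tape lying flat, 96 mm across, 19 mm high; origin under its centre. Not to be disturbed.
- screwdriver: Yellow-handled screwdriver lying on the desk, 200 mm long along its x; origin at mid length on its underside. Not to be disturbed.
There are look-alikes about, which are no part of the job. What is shaped like the cell6 but pink or turquoise is not meant.

How it is judged:
On the way, in this order (a step that is already met when the one before it is completed fails the run):
1. the crank is seated fully on the spindle (horizontal distance between crank and spindle_top below 0.005 m and z of crank in the frame of safe between 0.164 and 0.178 m and angle between crank's own z axis and vertical below 0.12 rad), for 0.2 s.
2. the hatch is wound fully open with the crank on the spindle (all of step 1 and value of joint hatch above 0.142 m), for 0.2 s.
3. every battery lies inside the safe, with the hatch open (x of cell1 in the frame of safe between -0.095 and 0.095 m and y of cell1 in the frame of safe between -0.175 and 0.175 m and z of cell1 in the frame of safe between 0 and 0.125 m and x of cell2 in the frame of safe between -0.095 and 0.095 m and y of cell2 in the frame of safe between -0.175 and 0.175 m and z of cell2 in the frame of safe between 0 and 0.125 m and x of cell3 in the frame of safe between -0.095 and 0.095 m and y of cell3 in the frame of safe between -0.175 and 0.175 m and z of cell3 in the frame of safe between 0 and 0.125 m and x of cell4 in the frame of safe between -0.095 and 0.095 m and y of cell4 in the frame of safe between -0.175 and 0.175 m and z of cell4 in the frame of safe between 0 and 0.125 m and x of cell5 in the frame of safe between -0.095 and 0.095 m and y of cell5 in the frame of safe between -0.175 and 0.175 m and z of cell5 in the frame of safe between 0 and 0.125 m and x of cell6 in the frame of safe between -0.095 and 0.095 m and y of cell6 in the frame of safe between -0.175 and 0.175 m and z of cell6 in the frame of safe between 0 and 0.125 m and value of joint hatch above 0.13 m), for 0.3 s.
4. the hatch is wound fully shut with the crank on the spindle (all of step 1 and value of joint hatch below 0.005 m), for 0.2 s.
At the end, for the whole second after the job is handed in: Every battery is inside the safe, the hatch is shut to within 5 mm, and the crank (its boss) and the scoop (its pan's centre) lie flat and at rest on the rubber mat (x of cell1 in the frame of safe between -0.095 and 0.095 m and y of cell1 in the frame of safe between -0.175 and 0.175 m and z of cell1 in the frame of safe between 0 and 0.125 m and x of cell2 in the frame of safe between -0.095 and 0.095 m and y of cell2 in the frame of safe between -0.175 and 0.175 m and z of cell2 in the frame of safe between 0 and 0.125 m and x of cell3 in the frame of safe between -0.095 and 0.095 m and y of cell3 in the frame of safe between -0.175 and 0.175 m and z of cell3 in the frame of safe between 0 and 0.125 m and x of cell4 in the frame of safe between -0.095 and 0.095 m and y of cell4 in the frame of safe between -0.175 and 0.175 m and z of cell4 in the frame of safe between 0 and 0.125 m and x of cell5 in the frame of safe between -0.095 and 0.095 m and y of cell5 in the frame of safe between -0.175 and 0.175 m and z of cell5 in the frame of safe between 0 and 0.125 m and x of cell6 in the frame of safe between -0.095 and 0.095 m and y of cell6 in the frame of safe between -0.175 and 0.175 m and z of cell6 in the frame of safe between 0 and 0.125 m and value of joint hatch below 0.005 m and x of crank in the frame of mat between -0.15 and 0.15 m and y of crank in the frame of mat between -0.09 and 0.09 m and z of each of crank, scoop in the frame of mat below 0.012 m and angle between each of crank, scoop's own z axis and vertical below 0.12 rad and linear speed of each of crank, scoop below 0.02 m/s and x of scoop in the frame of mat between -0.15 and 0.15 m and y of scoop in the frame of mat between -0.09 and 0.09 m); the robot touches nothing.
It fails at once if a finger touches a battery (contact force between the fingers and cell1 above 0.3 N or contact force between the fingers and cell2 above 0.3 N or contact force between the fingers and cell3 above 0.3 N or contact force between the fingers and cell4 above 0.3 N or contact force between the fingers and cell5 above 0.3 N or contact force between the fingers and cell6 above 0.3 N).
It fails at once if a bystander on the desk (torch, mug, radio, tape, screwdriver) is shifted by more than 30 mm (distance of any of torch, mug, radio, tape, screwdriver from where it was at the start of the episode above 0.03 m).
Of cell1, cell2, cell3, cell4, cell5, cell6 only 3 to 6 are there at a start; the rules pass over those that are not, and their reading is None.
At some moment in a run one of scoop, crank may be knocked a few centimetres aside while the robot is not near it.
It also fails if it takes over 210 s, if anything falls off the work surface, if the arm or the gripper's body presses on something with over 40 N, if the wrist force passes 120 N, or if a joint passes its speed limit or range.

ROBOT

A 6-joint arm with a two-finger parallel gripper is mounted at the origin on the work surface. World frame = base frame: x ahead of the robot, y to its left, z up, the work surface at z = 0. Lengths are in m, angles in rad, forces in N, time in s.
With the tool pointing down it reaches from about 0.4 to 0.825 m from the base axis. Payload 7 kg.
Tool frame: the origin (TCP) lies at the very end of the fingers, on their centre line; the grasp point (between the pads) lies 19 mm behind it; x points along the fingers, y is the direction in which the jaws open and shut, and the axes are right-handed (so a half turn about x gives the same grasp; the last joint's range is limited). The gripper opens to 88 mm and grips with 3 to 60 N. Pads are 19 mm wide; open, the fingers measure 130 mm over their backs; the gripper's body (78 mm by 193 mm) begins 47 mm behind the grasp point.
Start: joints at [1.618, 0.359, 0.012, 0, -1.224, -0.288], TCP at [0.161, 0.655, 0.227] pointing down, gripper open.
Joint ranges: [-3.07, 3.07], [-1.43, 2.12], [-1.02, 1.25], [-3.03, 1.67], [-3.05, -0], [-3.03, 3.03]. Speed limits (rad/s): [2.39, 2.39, 3.01, 3.14, 3.14, 3.14].

INTERFACE

Orientations are given as [roll, pitch, yaw] about the fixed x, y, z axes, in that order (R = Rz(yaw) Ry(pitch) Rx(roll)).
In Python, from station import arm gives the robot as it stands.
- The arm moves only by the shell command python3 -m inch 'ROWS' [OPENING] [FORCE]. ROWS is text: rows parted by semicolons, each of 6 numbers parted by spaces: the shift along the world's x, y, z in units of 30 mm (1.0 is 30 mm), then the turn, a rotation vector about the world's x, y, z in units of 5 degrees (1.0 is 5 degrees). In form: dx dy dz wx wy wz; .... A call has 1 to 12 rows; each row shifts and turns the commanded pose from where the row before left it; what a row does not reach is not made up. A row lasts 1/8 s, in which the tool goes at most 62.5 mm and 10.7 degrees, less where a joint would pass 70% of its speed; a pose out of reach is approached as far as the arm can. A call is refused whole if a number of a shift passes 1 or a number of a turn 1, either way. A call with a gripper value outside its range is refused whole. OPENING is the opening, from 0 (shut) to 1 (fully open), set as the call begins (- or left out, the last holds). The fingers move at their own pace and stop on an object; FORCE is the grip in N (left out, the last holds). Time passes only in rows, so rows that do not move let the fingers close. It gives the time, the measured TCP pose, the force and the opening at its end, in the units of the state.
- arm.get_state(): the state, without advancing time (a new reading comes with each control period).
- arm.grab_frame(name): name is "side" or "top"; returns a dict with "frame" (480x640x3 uint8, red, green, blue), "range_z" (480x640 float32, m along the optical axis (not along the pixel's ray), 0 where there is no reading), "mtx" (3x3 intrinsics, pixels), "pose" (4x4, takes a point from camera to world coordinates). Camera axes: x right, y up, looking along -z (the intrinsics and any distortion apply to the point x, -y, -z); pixel columns grow to the right and rows downward; lengths in m; the calibration is good to about 2 mm. A picture is of the moment at which its call begins.
- arm.job_done(): hands the job in, once; it reports no verdict.
Trained networks look in a picture, given as the dict that the camera call returned (one of the last four; its "shot" number tells which), for a name from the list of things; names that differ only in an ending like _2 or _b are one class to them, and where a whole thing is asked for, a point or a joint stands for the part that bears it (a point fixed in the world has none). Each returns a list of dicts, best first, with "confidence" (0 to 1); they miss things now and then, are a little off and sometimes report something else, mostly with a low value. They report only what shows in the picture. A call takes as long as a camera call. They do not tell look-alikes from the thing itself.
- arm.search_frame(picture, target): "extent" ([centre column, centre row, width, height] as shares, 0 to 1, of the picture: columns of its width, rows of its height, round what is visible of it).
- arm.masks_of(picture, target): "mask" (480x640 bool, what is visible of it) and "extent" ([centre column, centre row, width, height] as shares, 0 to 1, of the picture: columns of its width, rows of its height, round what is visible of it).
- arm.place_of(picture, target): "position" ([column, row] as shares, 0 to 1, of the picture: columns of its width, rows of its height: a listed point, or the origin of a listed thing).
The state is a dict: "t": time; "q": joint angles; "qd": joint speeds; "joint_efforts": joint torques, N m; "eef_pos": TCP position; "ee_rot": TCP orientation; "force": force on the tool from outside, world axes, zero at the start; "moment": the same for the moment, N m; "width": finger opening in m.
Only numpy, scipy, OpenCV 4.12 (cv2) and the standard library are available. Lean on these libraries where they do the work, as an engineer would, in place of code of your own. Each camera call takes 0.05 s, during which the arm holds its last target. There are 200 camera calls.

## Working session

There is one attempt and no reset: what is moved stays moved. The work goes in short steps, Python scripts to look and compute and a shell command to move; the robot and the scene stay as the last step left them, time stands still between calls to the robot, and variables do not carry over. Pictures are saved under pics/ and viewed, about 12 in all and at most 16, crops included, and the job is handed in when it is done.

```bash
ls; mkdir -p pics
cat > h.py <<'E'
from station import arm
import numpy as np, cv2
def grab(n,name=None):
    f=arm.grab_frame(n)
    if name: cv2.imwrite(f'pics/{name}.png',f['frame'][:,:,::-1])
    return f
def ray(f,u,v):
    K=np.array(f['mtx']);P=np.array(f['pose'])
    d=np.array([(u-K[0,2])/K[0,0],-(v-K[1,2])/K[1,1],-1.])
    return P[:3,3],P[:3,:3]@d
def atz(f,u,v,z):
    o,d=ray(f,u,v); return o+d*(z-o[2])/d[2]
def cloud(f):
    K=np.array(f['mtx']);P=np.array(f['pose']);z=f['range_z']
    v,u=np.mgrid[0:480,0:640]
    p=np.stack([(u-K[0,2])/K[0,0]*z,-(v-K[1,2])/K[1,1]*z,-z],-1)
    w=p@P[:3,:3].T+P[:3,3]; w[z==0]=np.nan
    return w
def proj(f,p):
    K=np.array(f['mtx']);P=np.array(f['pose'])
    c=P[:3,:3].T@(np.array(p)-P[:3,3]); return K[0,0]*c[0]/-c[2]+K[0,2],K[1,1]*-c[1]/-c[2]+K[1,2]
E
python3 - <<'E'
from h import *
for n in('top','side'):
    f=grab(n,n+'0'); print(n,np.round(f['pose'],3).tolist(),np.round(f['mtx'],1).tolist(),[k for k in f])
    W=cloud(f)
    for t in ['safe','port','spindle_top','crank','crank_handle','scoop','scoop_grip','tray','mat','torch','mug','radio','tape','screwdriver']:
        r=arm.place_of(f,t)
        for x in r[:2]:
            u,v=x['position'][0]*640,x['position'][1]*480
            print(t,round(x['confidence'],2),round(u),round(v),np.round(W[min(479,int(v)),min(639,int(u))],3))
    print('cells',[(round(x['confidence'],2),[round(x['position'][0]*640),round(x['position'][1]*480)]) for x in arm.place_of(f,'cell1')])
print(arm.get_state())
E
```

```text
pics
top [[-0.013, 0.998, -0.059, 0.486], [-1.0, -0.013, 0.004, 0.053], [0.003, 0.059, 0.998, 1.523], [0.0, 0.0, 0.0, 1.0]] [[568.7, 0.0, 315.4], [0.0, 568.7, 253.5], [0.0, 0.0, 1.0]] ['frame', 'range_z', 'mtx', 'pose', 'shot']
safe 0.84 340 242 [ 0.597 -0.01   0.147]
safe 0.75 327 269 [0.53  0.023 0.193]
port 0.84 380 233 [ 0.614 -0.106  0.157]
port 0.5 188 303 [0.449 0.382 0.031]
spindle_top 0.78 326 267 [0.533 0.023 0.195]
crank 0.65 451 253 [ 0.573 -0.313  0.004]
crank 0.59 475 318 [ 0.401 -0.363  0.049]
crank_handle 0.9 447 309 [ 0.427 -0.282  0.076]
scoop 0.77 451 255 [ 0.567 -0.315  0.008]
scoop_grip 0.63 461 253 [ 0.566 -0.315  0.11 ]
tray 0.72 202 285 [0.496 0.346 0.028]
tray 0.49 210 267 [0.542 0.327 0.03 ]
mat 0.88 459 282 [ 0.495 -0.336  0.   ]
torch 0.61 313 183 [0.75  0.054 0.093]
torch 0.56 340 239 [ 0.604 -0.01   0.152]
mug 0.66 419 183 [ 0.766 -0.235  0.005]
mug 0.42 448 254 [ 0.573 -0.309  0.001]
radio 0.85 238 190 [0.735 0.244 0.092]
tape 0.97 301 336 [0.36  0.091 0.   ]
screwdriver 0.69 375 326 [ 0.383 -0.104  0.026]
cells [(0.76, [179, 195]), (0.75, [187, 288]), 
[... 1057 characters left out ...]
.62, [325, 374]), (0.6, [301, 374]), (0.6, [285, 395]), (0.51, [263, 389])]
{'t': 1.6, 'q': array([ 1.61810354e+00,  3.58621907e-01,  1.19441954e-02,  7.68654160e-06,
       -1.22409216e+00, -2.88086204e-01]), 'qd': array([-0.00029452, -0.00022386,  0.00054628, -0.00077706,  0.00056179,
        0.00056481]), 'joint_efforts': array([ 2.06859436e-04, -5.82373953e+01,  2.93293422e+01,  7.00220704e+00,
        1.23602539e-02, -4.05582136e-05]), 'eef_pos': array([0.16098322, 0.6555277 , 0.22656772]), 'ee_rot': array([-1.54942221,  1.5707689 ,  1.35139407]), 'force': array([-0.44164377,  0.15557269,  0.79205552]), 'moment': array([0.00691654, 0.04613567, 0.03248746]), 'width': 0.08753155412858032}
```

View pics/top0.png

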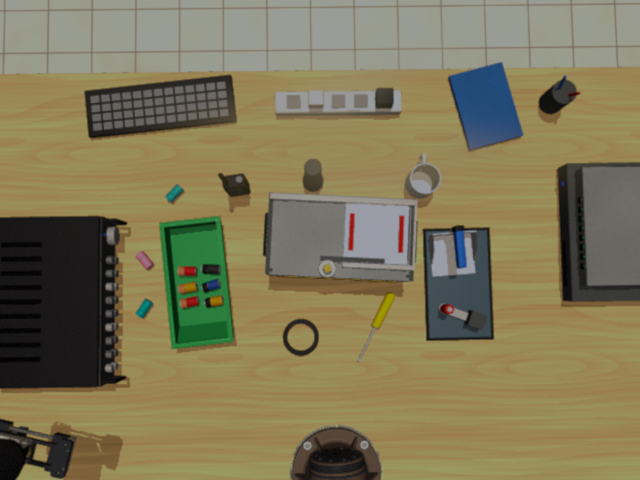

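View pics/side0.png

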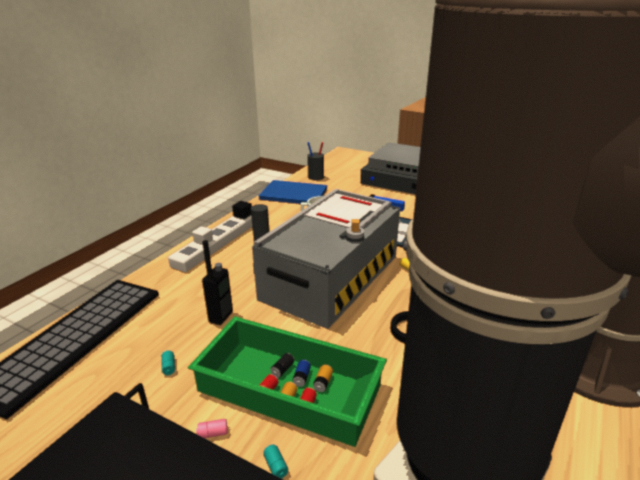

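Cells: red (188,271), black (211,269), orange (187,288), blue (212,285), red (190,302) and orange (214,301), all in the green tray. The look-alikes are turquoise at (174,193) and (144,308) and pink at (145,260), all outside it. The crank boss is at (476,320) with its grip at (447,309), and the scoop is at (455,250). Next I measure from depth and check one close crop.

```bash
cat >> h.py <<'E'
def blob(W,box,z0,z1):
    x0,x1,y0,y1=box
    m=(W[...,0]>x0)&(W[...,0]<x1)&(W[...,1]>y0)&(W[...,1]<y1)&(W[...,2]>z0)&(W[...,2]<z1)
    return W[m]
def rect(P):
    (c,s,a)=cv2.minAreaRect((P[:,:2]*1000).astype(np.float32))
    return np.round(c,1),np.round(s,1),round(a,1),len(P),np.round(np.median(P[:,2])*1000,1)
E
python3 - <<'E'
from h import *
f=grab('top');W=cloud(f)
M=(.38,.66,-.46,-.22)
for nm,b,z0,z1 in [('matdesk',(.3,.7,-.5,-.2),.0025,.0065),('boss',M,.040,.055),('griptop',(.38,.5,-.46,-.22),.07,.09),('bar',M,.098,.115),('backwall',M,.045,.062),('panfloor',M,.0055,.012),('safe',(.4,.8,-.25,.25),.148,.175),('saferails',(.4,.8,-.25,.25),.159,.166),('spindle',(.48,.58,-.03,.07),.19,.21),('shoulder',(.48,.58,-.03,.07),.168,.18),('trayrim',(.3,.75,.2,.5),.058,.072),('trayfloor',(.3,.75,.2,.5),.001,.008),('cells',(.3,.75,.27,.43),.018,.04)]:
    P=blob(W,b,z0,z1)
    if len(P)>3: print(nm,*rect(P),np.round(P[:,:2].min(0),3),np.round(P[:,:2].max(0),3))
    else: print(nm,len(P))
# tray profile along x at center
for x in np.arange(.33,.68,.015):
    P=blob(W,(x,x+.015,.33,.36),-.01,.1); print(round(x,3),np.round(np.median(P[:,2])*1000) if len(P) else None,end='; ')
a=cv2.resize(f['frame'][215:350,410:510],None,fx=4,fy=4,interpolation=2); b=cv2.resize(f['frame'][180:300,255:425][:,:],None,fx=2.3,fy=2.3,interpolation=2)
o=np.zeros((540,800,3),np.uint8);o[:540,:400]=a;o[:b.shape[0],405:405+b.shape[1]]=b
c=f['frame'][215:350,150:240]; c=cv2.resize(c,None,fx=1.9,fy=1.9);o[280:280+c.shape[0],405:405+c.shape[1]]=c[:260]
cv2.imwrite('pics/crop1.png',o[:,:,::-1])
E
```

```text
matdesk [ 500.  -349.9] [399.6 299.7] 0.0 3459 4.1 [ 0.3 -0.5] [ 0.7 -0.2]
boss [ 504.9 -323.7] [258.4 118.4] 5.0 339 46.7 [ 0.38  -0.392] [ 0.633 -0.256]
griptop [ 427.3 -288.7] [22.9 23.7] 81.3 79 77.2 [ 0.416 -0.301] [ 0.439 -0.277]
bar [ 584.7 -314.7] [106.7  28.7] 1.9 384 104.4 [ 0.532 -0.33 ] [ 0.638 -0.299]
backwall [ 504.9 -324. ] [258.4 117.6] 5.0 263 48.4 [ 0.38  -0.392] [ 0.633 -0.256]
panfloor [ 519.7 -338. ] [234.1 277.7] 89.4 1465 7.2 [ 0.38  -0.455] [ 0.659 -0.221]
safe [636.1 -16. ] [360.5 257. ] 86.2 9775 152.8 [ 0.5   -0.199] [0.769 0.17 ]
saferails [643.4 -24.4] [256.4 350.6] 4.0 1134 161.1 [ 0.512 -0.197] [0.768 0.156]
spindle [530.6  20.7] [16.9 18.1] 25.3 58 196.8 [0.521 0.012] [0.54  0.031]
shoulder [531.1  20.6] [37.  37.1] 43.8 146 171.9 [0.512 0.001] [0.55 0.04]
trayrim [537.4 319.9] [384.4 237.5] 5.9 1774 64.2 [0.336 0.221] [0.741 0.451]
trayfloor [525.1 350. ] [449.8 300. ] 0.0 5921 3.3 [0.3 0.2] [0.75 0.5 ]
cells [549.4 350.6] [158.5 401.1] 90.0 1771 27.2 [0.349 0.271] [0.75 0.43]
0.33 2.0; 0.345 62.0; 0.36 33.0; 0.375 15.0; 0.39 4.0; 0.405 4.0; 0.42 3.0; 0.435 7.0; 0.45 7.0; 0.465 4.0; 0.48 25.0; 0.495 8.0; 0.51 3.0; 0.525 24.0; 0.54 20.0; 0.555 3.0; 0.57 3.0; 0.585 3.0; 0.6 3.0; 0.615 3.0; 0.63 4.0; 0.645 11.0; 0.66 64.0; 0.675 0.0;
```

View pics/crop1.png

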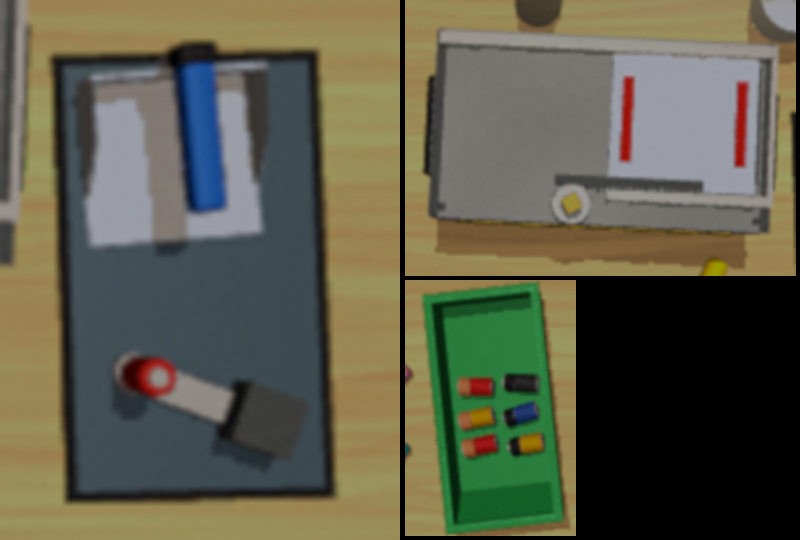

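Run:
```python
from h import *
f=grab('top');W=cloud(f)
for nm,b,z0,z1 in [('mat',(.35,.68,-.44,-.24),.0025,.0065),('boss',(.37,.46,-.41,-.32),.042,.055),('boss2',(.37,.46,-.42,-.32),.036,.06),('arm',(.37,.46,-.41,-.27),.011,.021),('scoopfloor',(.49,.64,-.4,-.24),.0055,.012),('backwall',(.6,.66,-.4,-.24),.045,.062),('bar',(.5,.66,-.4,-.24),.098,.115),('safe',(.4,.715,-.25,.25),.147,.175),('spindle',(.5,.56,-.02,.06),.185,.21),('trayrim',(.33,.69,.24,.44),.06,.07),('red',(.5,.8,-.25,.25),.15,.165)]:
    P=blob(W,b,z0,z1)
    if nm=='red':
        c=f['frame'].astype(int); m=(c[...,0]>130)&(c[...,1]<60)&(c[...,2]<60)&(W[...,2]>.14)&(W[...,2]<.17); 
        P=W[m]
    print(nm,*rect(P),np.round(P[:,:2].min(0),3),np.round(P[:,:2].max(0),3))
# bar blue
c=f['frame'].astype(int); m=(c[...,2]>c[...,0]+60)&(W[...,2]>.08)&(W[...,2]<.12)&(W[...,1]<-.25)&(W[...,0]<.7)
print('blue',*rect(W[m]))
# cells
m=(W[...,2]>.012)&(W[...,2]<.045)&(W[...,0]>.42)&(W[...,0]<.58)&(W[...,1]>.285)&(W[...,1]<.42)
n,l,s,ce=cv2.connectedComponentsWithStats(m.astype(np.uint8))
for i in range(1,n):
    if s[i,4]>25: print('cell',*rect(W[l==i]))
```

```text
mat [ 515.1 -339.6] [329.1 199.3] 0.3 2700 4.3 [ 0.35 -0.44] [ 0.68 -0.24]
boss [ 396.6 -368.6] [40.8 40. ] 69.6 230 46.7 [ 0.373 -0.392] [ 0.422 -0.343]
boss2 [ 396.6 -368.4] [41. 40.] 69.6 258 46.3 [ 0.373 -0.392] [ 0.422 -0.343]
arm [ 412.4 -340.7] [130.4  86.3] 81.1 142 14.9 [ 0.371 -0.408] [ 0.458 -0.278]
scoopfloor [ 564.8 -320.1] [158.7 149.8] 89.7 817 7.3 [ 0.49 -0.4 ] [ 0.64  -0.241]
backwall [ 616.7 -313.3] [116.8  30.6] 89.4 76 51.1 [ 0.601 -0.372] [ 0.632 -0.255]
bar [ 584.5 -315.5] [106.6  26.1] 2.9 387 104.3 [ 0.532 -0.33 ] [ 0.638 -0.3  ]
safe [608.3 -13.9] [360.1 201.1] 86.6 10506 152.4 [ 0.5   -0.199] [0.715 0.17 ]
spindle [530.5  20.6] [16.7 17.8] 25.3 57 197.0 [0.521 0.012] [0.54  0.031]
trayrim [504.3 355.2] [325.9 159.9] 6.0 1511 64.4 [0.336 0.259] [0.673 0.44 ]
red [616.3 -98.7] [128.3  85.7] 86.9 241 156.9 [ 0.57  -0.165] [ 0.662 -0.033]
blue [ 577.1 -316.1] [90.6 22.2] 3.0 304 104.2
cell [541.5 325.4] [50.5 29.5] 89.1 182 26.4
cell [534.3 388.7] [51.8 24.1] 89.4 186 26.9
cell [494.6 326.5] [25.5 50.4] 17.5 181 26.5
cell [489.4 387.6] [25.6 52.2] 11.7 184 26.2
cell [446.5 417.4] [53.2  3. ] 6.5 61 29.5
cell [453.1 317.4] [25.3 50.6] 10.6 184 26.6
cell [451.9 380.4] [26.2 48. ] 10.3 183 26.6
```

```bash
cat > go.py <<'E'
# go.py x y z(mm) psi(deg jaw axis) [pitch deg: nose-down lean about jaw axis] -> totals in row units
import sys; from h import *
from scipy.spatial.transform import Rotation as R
s=arm.get_state(); p=np.array(s['eef_pos'])*1000; r=R.from_euler('xyz',s['ee_rot'])
m=r.as_matrix(); psi=np.degrees(np.arctan2(m[1,1],m[0,1]))
print('t',round(s['t'],2),'p',np.round(p,1),'psi',round(psi,1),'fing',np.round(m[:,0],3),'q',np.round(s['q'],2),'F',np.round(s['force'],1),'w',round(s['width']*1000,1))
if len(sys.argv)>4:
    t=[float(a) for a in sys.argv[1:]]
    d=(t[3]-psi+90)%180-90; ps=np.radians(psi+d)
    y=np.array([np.cos(ps),np.sin(ps),0]); x=np.array([0,0,-1.])
    if len(t)>4: x=R.from_rotvec(y*np.radians(t[4])).apply(x)
    T=R.from_matrix(np.stack([x,y,np.cross(x,y)],1))
    rv=np.degrees((T*r.inv()).as_rotvec())
    print('units shift',np.round((np.array(t[:3])-p)/30,2),'turn',np.round(rv/5,2))
E
python3 go.py 397 -368 200 159.3
```

```text
t 1.7 p [161.  655.5 226.5] psi -103.8 fing [ 0. -0. -1.] q [ 1.62  0.36  0.01  0.   -1.22 -0.29] F [-0.   0.3  0.6] w 87.8
units shift [  7.87 -34.12  -0.88] turn [ 0.    0.   16.62]
```

```bash
python3 -m inch '1 -1 .5 0 0 -.6;1 -1 .5 0 0 -.6;1 -1 .5 0 0 -.6;1 -1 .5 0 0 -.6;1 -1 .5 0 0 -.6;1 -1 .5 0 0 -.6;1 -1 .5 0 0 -.6;1 -1 .5 0 0 -.6;1 -1 .5 0 0 -.6;1 -1 0 0 0 -.6;1 -1 0 0 0 -.6;1 -1 0 0 0 -.6' 1 30
python3 -m inch '0 -1 0 0 0 -.6;0 -1 0 0 0 -.6;0 -1 0 0 0 -.6;0 -1 0 0 0 -.6;0 -1 0 0 0 -.6;0 -1 0 0 0 -.6;0 -1 0 0 0 -.6;0 -1 0 0 0 -.6;0 -1 0 0 0 -.6;0 -1 0 0 0 -.6;0 -1 0 0 0 -.6;0 -1 0 0 0 -.6'
python3 -m inch '-.4 -1 -.3 0 0 -.5;-.4 -1 -.3 0 0 -.5;-.4 -1 -.3 0 0 -.5;-.4 -1 -.3 0 0 -.5;-.4 -1 -.3 0 0 -.5;-.4 -1 -.3 0 0 -.5;-.4 -1 -.3 0 0 -.5;-.4 -1 -.3 0 0 -.5;-.4 -1 -.3 0 0 -.5;0 0 0 0 0 0'
python3 go.py 396.7 -368.5 130 159.3
python3 - <<'E'
from h import *
f=grab('top','t1');W=cloud(f)
for nm,b,z0,z1 in [('boss',(.37,.46,-.41,-.32),.042,.055),('griptop',(.38,.5,-.46,-.22),.07,.09)]:
    P=blob(W,b,z0,z1); print(nm,*rect(P)) if len(P)>5 else print(nm,0)
E
```

```text
t: 3.2
eef_pos: [0.5218, 0.2944, 0.3618]
ee_rot: [-1.447, 1.57, 0.823]
force: [0.3, -0.2, 0.1]
width: 0.0875
t: 4.7
eef_pos: [0.5201, -0.0654, 0.3619]
ee_rot: [-1.262, 1.57, 0.381]
force: [0.8, -0.1, -0.1]
width: 0.0879
t: 5.95
eef_pos: [0.4113, -0.3353, 0.2799]
ee_rot: [1.45, 1.57, 2.698]
force: [-0.3, -0.2, -0.3]
width: 0.0878
t 5.95 p [ 411.3 -335.3  279.9] psi 161.5 fing [-0.001  0.001 -1.   ] q [-0.31  0.09 -0.22 -0.   -1.27 -0.01] F [-0.3 -0.2 -0.3] w 87.8
units shift [-0.49 -1.11 -5.  ] turn [-0.01 -0.01 -0.45]
boss 0
griptop 0
```

```bash
python3 -m inch '-.49 -1 -.6 0 0 -.45;0 -.11 -1 0 0 0;0 0 -1 0 0 0;0 0 -1 0 0 0;0 0 -1 0 0 0;0 0 -1 0 0 0;0 0 -1 0 0 0;0 0 -1 0 0 0;0 0 0 0 0 0'
python3 go.py 396.7 -368.5 12 159.3
```

```text
t: 7.12
eef_pos: [0.3974, -0.3664, 0.0513]
ee_rot: [1.467, 1.567, 2.68]
force: [0.4, 0.3, 0.6]
width: 0.0877
t 7.12 p [ 397.4 -366.4   51.3] psi 159.5 fing [-0.003  0.002 -1.   ] q [-0.38  0.32 -0.5  -0.   -0.75  0.02] F [0.4 0.3 0.6] w 87.7
units shift [-0.02 -0.07 -1.31] turn [-0.02 -0.04 -0.04]
```

```bash
python3 -m inch '0 -.07 -.7 0 0 0;0 0 -.6 0 0 0;0 0 0 0 0 0'
python3 -m inch '0 0 0 0 0 0;0 0 0 0 0 0;0 0 0 0 0 0;0 0 0 0 0 0;0 0 0 0 0 0' 0 40
python3 go.py 396.7 -368.5 12 159.3
python3 -m inch '0 0 .5 0 0 0;0 0 1 0 0 0;0 0 1 0 0 0;0 0 1 0 0 0;0 0 0 0 0 0'
python3 go.py 530.4 20.7 280 115.3
```

```text
t: 7.5
eef_pos: [0.3986, -0.3696, 0.0142]
ee_rot: [1.791, 1.57, 3.004]
force: [0.3, -0.0, 0.6]
width: 0.0878
t: 8.12
eef_pos: [0.398, -0.3698, 0.0136]
ee_rot: [1.599, 1.57, 2.811]
force: [-2.8, -0.7, 1.0]
width: 0.0433
t 8.12 p [ 398.  -369.8   13.6] psi 159.5 fing [-0.  0. -1.] q [-0.39  0.38 -0.53  0.   -0.66  0.03] F [-2.8 -0.7  1. ] w 43.3
units shift [-0.04  0.04 -0.05] turn [-0.   -0.   -0.03]
t: 8.75
eef_pos: [0.3997, -0.3706, 0.1216]
ee_rot: [-1.67, 1.566, -0.457]
force: [0.4, 0.6, -3.1]
width: 0.0396
t 8.75 p [ 399.7 -370.6  121.6] psi 159.5 fing [ 0.005 -0.002 -1.   ] q [-0.39  0.24 -0.42  0.   -0.91  0.03] F [ 0.4  0.6 -3.1] w 39.6
units shift [ 4.36 13.04  5.28] turn [ 0.05  0.04 -8.83]
```

```bash
python3 -m inch '0 0 1 0 0 0;0 0 1 0 0 0;0 0 1 0 0 0;.2 1 1 0 0 -.8;.4 1 .3 0 0 -.8;.4 1 0 0 0 -.8;.4 1 0 0 0 -.8;.4 1 0 0 0 -.8;.4 1 0 0 0 -.8;.4 1 0 0 0 -.8;.4 1 0 0 0 -.8;.4 1 0 0 0 -.8'
python3 -m inch '.4 1 0 0 0 -.8;.4 1 0 0 0 -.8;.4 1 0 0 0 -.8;.2 1 0 0 0 0;0 0 0 0 0 0;0 0 0 0 0 0'
python3 go.py 530.4 20.7 240 115.3
python3 - <<'E'
from h import *
f=grab('top');W=cloud(f)
P=blob(W,(.53,.68,-.02,.13),.28,.35);print(rect(P) if len(P)>5 else 0)
g=grab('side')
o=cv2.resize(g['frame'][130:290,270:470],None,fx=4,fy=3.75)
o=np.concatenate([cv2.resize(g['frame'][150:270,290:430],(560,480),interpolation=2)],1)
cv2.imwrite('pics/s2.png',o[:,:,::-1])
c=f['frame'].astype(int);m=(c[...,0]>130)&(c[...,1]<60)&(c[...,2]<60)&(W[...,2]>.2);print(rect(W[m]) if m.sum()>5 else m.sum())
E
```

```text
t: 10.25
eef_pos: [0.4998, -0.0988, 0.2465]
ee_rot: [2.419, 1.569, 3.001]
force: [-0.2, 0.7, -3.1]
width: 0.0398
t: 11.0
eef_pos: [0.5416, 0.02, 0.2467]
ee_rot: [2.98, 1.569, -2.928]
force: [-0.2, -1.2, -2.8]
width: 0.0398
t 11.0 p [541.6  20.  246.7] psi 111.5 fing [-0.002 -0.    -1.   ] q [ 0.4   0.13 -0.25 -0.   -1.2  -1.59] F [-0.2 -1.2 -2.8] w 39.8
units shift [-0.37  0.02 -0.22] turn [ 0.01 -0.02  0.77]
(array([624.7,  56.9]), array([10.4, 22.5]), 44.5, 42, np.float64(308.1))
(array([624.8,  56.4]), array([ 8.5, 20. ]), 40.6, 16, np.float64(306.6))
```

View pics/s2.png

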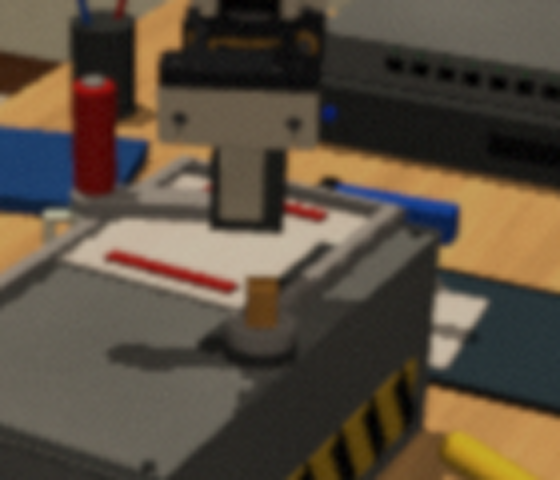

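```bash
python3 -m inch '-.37 .02 -.2 0 0 .77;0 0 0 0 0 0;0 0 0 0 0 0'
python3 go.py 529.8 20.4 210 115.3
```

```text
t: 11.48
eef_pos: [0.5315, 0.0203, 0.2419]
ee_rot: [-0.439, 1.57, 0.001]
force: [-0.2, -0.3, -3.8]
width: 0.0399
t 11.47 p [531.5  20.3 241.9] psi 115.2 fing [ 0.001  0.    -1.   ] q [ 0.41  0.11 -0.28  0.   -1.18 -1.54] F [-0.2 -0.3 -3.8] w 39.9
units shift [-0.06  0.   -1.06] turn [-0.    0.01  0.02]
```

```bash
python3 -m inch '-.06 0 -.6 0 0 0;0 0 -.45 0 0 0;0 0 -.2 0 0 0;0 0 0 0 0 0'
python3 go.py 529.8 20.4 181.6 115.3
```

```text
t: 11.98
eef_pos: [0.5301, 0.0204, 0.2048]
ee_rot: [-0.943, 1.569, -0.501]
force: [0.0, 0.3, -0.7]
width: 0.0399
t 11.97 p [530.1  20.4 204.8] psi 115.3 fing [ 0.001 -0.001 -1.   ] q [ 0.41  0.14 -0.34  0.   -1.09 -1.54] F [ 0.   0.3 -0.7] w 39.9
units shift [-0.01 -0.   -0.77] turn [ 0.01  0.01 -0.  ]
```

```bash
python3 -m inch '0 0 -.1 0 0 0;0 0 -.1 0 0 0;0 0 -.1 0 0 0;0 0 0 0 0 0'
python3 go.py 529.8 20.4 181.6 115.3
```

```text
t: 12.48
eef_pos: [0.53, 0.0208, 0.1948]
ee_rot: [-0.294, 1.57, 0.148]
force: [5.6, -0.7, -6.5]
width: 0.0397
t 12.47 p [530.   20.8 194.8] psi 115.3 fing [ 0.001  0.    -1.   ] q [ 0.41  0.14 -0.35  0.   -1.07 -1.54] F [ 5.6 -0.7 -6.5] w 39.7
units shift [-0.01 -0.01 -0.44] turn [-0.    0.01 -0.  ]
```

```bash
python3 -m inch '.02 0 -.15 0 0 0;0 0 -.15 0 0 0;0 0 -.15 0 0 0;0 0 0 0 0 0'
python3 go.py 529.8 20.4 181.6 115.3
```

```text
t: 12.98
eef_pos: [0.5302, 0.0208, 0.184]
ee_rot: [-0.419, 1.569, 0.023]
force: [-6.9, 2.5, 18.4]
width: 0.0398
t 12.97 p [530.2  20.8 184. ] psi 115.4 fing [ 0.002  0.    -1.   ] q [ 0.41  0.15 -0.37  0.   -1.05 -1.54] F [-6.9  2.5 18.4] w 39.8
units shift [-0.01 -0.01 -0.08] turn [-0.    0.02 -0.01]
```

```bash
python3 -m inch '0 0 0 0 0 0;0 0 0 0 0 0;0 0 0 0 0 0;0 0 1 0 0 0;0 0 1 0 0 0;0 0 1 0 0 0;-.5 -1 .5 0 0 0;-.5 -1 0 0 0 0;-.5 -1 0 0 0 0;-.5 -1 0 0 0 0;-.5 -1 0 0 0 0;-.5 -1 0 0 0 0' 1
python3 -m inch '0 -1 0 0 0 0;0 -1 0 0 0 0;0 0 0 0 0 0'
python3 go.py
python3 - <<'E'
from h import *
f=grab('top','t3');W=cloud(f)
for nm,b,z0,z1 in [('boss',(.48,.58,-.03,.07),.205,.225),('griptop',(.45,.7,-.1,.14),.238,.26)]:
    P=blob(W,b,z0,z1); print(nm,*rect(P)) if len(P)>5 else print(nm,0)
g=grab('side','s3')
E
```

```text
t: 14.48
eef_pos: [0.4392, -0.1602, 0.2863]
ee_rot: [2.784, 1.57, -3.057]
force: [-1.1, 0.3, -0.0]
width: 0.0878
t: 14.85
eef_pos: [0.4396, -0.2207, 0.2859]
ee_rot: [2.706, 1.569, -3.138]
force: [-0.5, 0.2, 0.4]
width: 0.0875
t 14.85 p [ 439.6 -220.7  285.9] psi 115.2 fing [-0.001 -0.    -1.   ] q [-0.06  0.02 -0.28  0.   -1.27 -1.07] F [-0.5  0.2  0.4] w 87.5
boss [533.   23.2] [40.2 39.5] 25.8 299 216.4
griptop [612.2  61.8] [20.5 18.2] 0.1 48 240.3
```

```bash
python3 -m inch '.6 1 0 0 0 0;.6 1 0 0 0 0;.6 1 0 0 0 0;.6 1 0 0 0 0;.6 1 0 0 0 0;.6 1 0 0 0 0;.6 1 0 0 0 0;.6 1 0 0 0 0;.6 1 0 0 0 0;.2 .3 0 0 0 0;0 0 0 0 0 0'
python3 go.py 608 58 200 115.3
```

```text
t: 16.32
eef_pos: [0.6078, 0.0607, 0.2861]
ee_rot: [2.984, 1.57, -2.856]
force: [-0.5, -0.7, -0.0]
width: 0.0875
t 16.32 p [607.8  60.7 286.1] psi 115.4 fing [-0.001 -0.    -1.   ] q [ 0.42  0.22 -0.04 -0.   -1.31 -1.55] F [-0.5 -0.7 -0. ] w 87.5
units shift [ 0.01 -0.09 -2.87] turn [ 0.   -0.01 -0.02]
```

```bash
python3 -m inch '0 -.09 -1 0 0 0;0 0 -1 0 0 0;0 0 -.87 0 0 0;0 0 0 0 0 0'
python3 -m inch '0 0 0 0 0 0;0 0 0 0 0 0;0 0 0 0 0 0;0 0 0 0 0 0;0 0 0 0 0 0' 0 20
python3 go.py
```

```text
t: 16.82
eef_pos: [0.6062, 0.0559, 0.1989]
ee_rot: [3.009, 1.567, -2.834]
force: [-0.4, -0.6, 0.9]
width: 0.0878
t: 17.45
eef_pos: [0.608, 0.0571, 0.2006]
ee_rot: [0.1, 1.571, 0.542]
force: [0.6, 0.4, 0.8]
width: 0.0431
t 17.45 p [608.   57.1 200.6] psi 115.3 fing [ 0.  0. -1.] q [ 0.41  0.27 -0.17 -0.   -1.13 -1.54] F [0.6 0.4 0.8] w 43.1
```

```bash
python3 -m inch '0 0 0 0 0 0;0 0 0 0 0 0;0 0 0 0 0 0'
python3 go.py
python3 -c "
import numpy as np
a=np.radians(25.3+np.arange(0,421,20))
p=85/30*np.c_[np.cos(a),np.sin(a)]
for i,d in enumerate(np.diff(p,axis=0)):print(i,np.round(d,2))"
```

```text
t: 17.82
eef_pos: [0.608, 0.057, 0.2005]
ee_rot: [-1.991, 1.571, -1.549]
force: [0.1, -0.5, 0.3]
width: 0.0248
t 17.82 p [608.   57.  200.5] psi 115.3 fing [ 0. -0. -1.] q [ 0.41  0.27 -0.17  0.   -1.13 -1.54] F [ 0.1 -0.5  0.3] w 24.8
0 [-0.57  0.8 ]
1 [-0.81  0.56]
2 [-0.95  0.25]
3 [-0.98 -0.09]
4 [-0.89 -0.42]
5 [-0.69 -0.7 ]
6 [-0.41 -0.89]
7 [-0.08 -0.98]
8 [ 0.26 -0.95]
9 [ 0.57 -0.8 ]
10 [ 0.81 -0.56]
11 [ 0.95 -0.25]
12 [0.98 0.09]
13 [0.89 0.42]
14 [0.69 0.7 ]
15 [0.41 0.89]
16 [0.08 0.98]
17 [-0.26  0.95]
18 [-0.57  0.8 ]
19 [-0.81  0.56]
20 [-0.95  0.25]
```

Test the first four rows, then check.

```bash
python3 -m inch '-.57 .8 0 0 0 0;-.81 .56 0 0 0 0;-.95 .25 0 0 0 0;-.98 -.09 0 0 0 0;0 0 0 0 0 0'
python3 go.py; python3 -c "
import numpy as np
a=np.radians(105.3);print(530.4+85*np.cos(a),20.7+85*np.sin(a))"
python3 - <<'E'
from h import *
f=grab('side','s4')
E
```

```text
t: 18.45
eef_pos: [0.5096, 0.1039, 0.2036]
ee_rot: [-0.02, 1.564, 0.424]
force: [-0.2, 4.5, 11.4]
width: 0.0251
t 18.45 p [509.6 103.9 203.6] psi 115.4 fing [ 0.007  0.003 -1.   ] q [ 0.58  0.12 -0.37  0.   -1.08 -1.71] F [-0.2  4.5 11.4] w 25.1
507.9707907529433 102.68738056891284
```

View pics/s4.png

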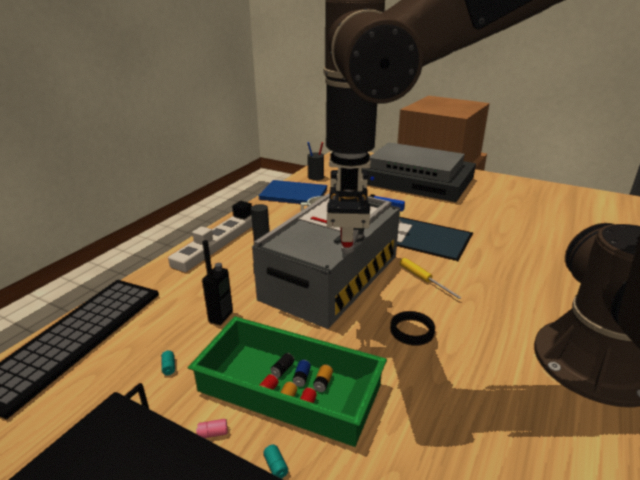

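```bash
python3 -m inch '-.89 -.42 0 0 0 0;-.69 -.7 0 0 0 0;-.41 -.89 0 0 0 0;-.08 -.98 0 0 0 0;0 0 0 0 0 0'
python3 go.py;  python3 -c "
import numpy as np
a=np.radians(185.3);print(530.4+85*np.cos(a),20.7+85*np.sin(a))"
```

```text
t: 19.12
eef_pos: [0.4449, 0.0111, 0.2013]
ee_rot: [-3.089, 1.569, -2.649]
force: [-10.3, -0.7, 11.4]
width: 0.025
t 19.12 p [444.9  11.1 201.3] psi 115.2 fing [-0.001 -0.001 -1.   ] q [ 0.47 -0.01 -0.51  0.   -1.08 -1.6 ] F [-10.3  -0.7  11.4] w 25.0
445.7634006543105 12.848500067042236
```

```bash
python3 -m inch '.28 -.95 0 0 0 0;.57 -.8 0 0 0 0;.81 -.56 0 0 0 0;.95 -.25 0 0 0 0;.98 .09 0 0 0 0;.89 .42 0 0 0 0;0 0 0 0 0 0'
python3 -m inch '.69 .7 0 0 0 0;.41 .89 0 0 0 0;.08 .98 0 0 0 0;-.26 .95 0 0 0 0;-.57 .8 0 0 0 0;0 0 0 0 0 0'
python3 go.py;  python3 -c "
import numpy as np
for d in(45.3,60.6):
 a=np.radians(d);print(530.4+85*np.cos(a),20.7+85*np.sin(a))"
```

```text
t: 20.0
eef_pos: [0.5838, -0.048, 0.2018]
ee_rot: [-0.448, 1.568, -0.006]
force: [-0.3, -0.0, 10.1]
width: 0.0251
t: 20.75
eef_pos: [0.5916, 0.0825, 0.2017]
ee_rot: [-0.152, 1.568, 0.292]
force: [0.6, 2.0, 4.4]
width: 0.025
t 20.75 p [591.6  82.5 201.7] psi 115.4 fing [ 0.002  0.001 -1.   ] q [ 0.47  0.25 -0.2   0.   -1.12 -1.59] F [0.6 2.  4.4] w 25.0
590.1885497388928 81.11795527920435
572.126819057287 94.7531739452161
```

```bash
python3 -m inch '-.35 .25 0 0 0 0;-.32 .2 0 0 0 0;0 0 0 0 0 0;0 0 0 0 0 0'
python3 go.py
python3 - <<'E'
from h import *
f=grab('top','t5');W=cloud(f)
P=blob(W,(.4,.715,-.2,-.02),.13,.159);print('lid/port floor')
for y in np.arange(-.2,.17,.02):
    P=blob(W,(.58,.66,y,y+.02),-.01,.175); print(round(y,2),np.round(np.median(P[:,2])*1000) if len(P) else None,end='; ')
E
```

```text
t: 21.25
eef_pos: [0.5733, 0.0956, 0.202]
ee_rot: [0.018, 1.566, 0.46]
force: [1.5, 5.5, 5.0]
width: 0.0243
t 21.25 p [573.3  95.6 202. ] psi 115.3 fing [ 0.005  0.002 -1.   ] q [ 0.5   0.22 -0.24  0.   -1.11 -1.63] F [1.5 5.5 5. ] w 24.3
lid/port floor
-0.2 73.0; -0.18 5.0; -0.16 4.0; -0.14 4.0; -0.12 4.0; -0.1 4.0; -0.08 4.0; -0.06 4.0; -0.04 155.0; -0.02 155.0; -0.0 155.0; 0.02 None; 0.04 154.0; 0.06 None; 0.08 None; 0.1 None; 0.12 None; 0.14 None; 0.16 None;
```

```bash
python3 -m inch '0 0 0 0 0 0;0 0 0 0 0 0;0 0 0 0 0 0;0 0 0 0 0 0;0 0 0 0 0 0;0 0 1 0 0 0;0 0 1 0 0 0;0 0 1 0 0 0;0 0 1 0 0 0;0 0 0 0 0 0' 1 30
python3 go.py 574.5 -316 200 93
python3 - <<'E'
from h import *
f=grab('top','t6');W=cloud(f)
for nm,b,z0,z1 in [('bar',(.45,.7,-.42,-.22),.096,.115),('boss',(.48,.58,-.03,.07),.205,.225),('griptop',(.45,.7,-.1,.14),.238,.26)]:
    P=blob(W,b,z0,z1); print(nm,*rect(P)) if len(P)>5 else print(nm,0)
c=f['frame'].astype(int); m=(c[...,2]>c[...,0]+60)&(W[...,2]>.08)&(W[...,2]<.12)&(W[...,1]<-.2)&(W[...,0]<.7)
print('blue',*rect(W[m]))
E
```

```text
t: 22.55
eef_pos: [0.5725, 0.0948, 0.3232]
ee_rot: [-0.106, 1.566, 0.335]
force: [0.2, 0.6, -0.1]
width: 0.0874
t 22.55 p [572.5  94.8 323.2] psi 115.3 fing [ 0.004  0.002 -1.   ] q [ 0.5   0.15 -0.05  0.   -1.37 -1.63] F [ 0.2  0.6 -0.1] w 87.4
units shift [  0.07 -13.69  -4.11] turn [-0.01  0.05 -4.46]
bar [ 584.4 -315.1] [106.7  26.7] 2.5 396 104.2
boss [531.3  21.7] [39.8 40.4] 60.3 304 215.5
griptop 0
blue [ 578.1 -315.3] [93.1 22.1] 2.2 314 103.8
```

```bash
python3 -m inch '0 -1 0 0 0 -.4;0 -1 0 0 0 -.4;0 -1 0 0 0 -.4;0 -1 0 0 0 -.4;0 -1 0 0 0 -.4;0 -1 0 0 0 -.4;0 -1 0 0 0 -.4;0 -1 0 0 0 -.4;0 -1 0 0 0 -.4;0 -1 -.3 0 0 -.4;0 -1 -.5 0 0 -.4;0 -1 -.5 0 0 -.2'
python3 -m inch '0 -1 -.5 0 0 0;0 -.7 -.5 0 0 0;0 0 -1 0 0 0;0 0 -1 0 0 0;0 0 0 0 0 0'
python3 go.py 574.5 -315.2 78 92.5
```

```text
t: 24.1
eef_pos: [0.5708, -0.2663, 0.2797]
ee_rot: [2.75, 1.569, 2.789]
force: [0.7, 1.1, -0.0]
width: 0.0875
t: 24.72
eef_pos: [0.5696, -0.3159, 0.1882]
ee_rot: [2.769, 1.565, 2.809]
force: [0.0, 0.1, 0.0]
width: 0.0879
t 24.73 p [ 569.6 -315.9  188.2] psi 92.3 fing [-0.006  0.002 -1.   ] q [-0.21  0.35 -0.09 -0.   -1.14 -1.32] F [0.  0.1 0. ] w 87.9
units shift [ 0.16  0.02 -3.67] turn [-0.02 -0.06  0.04]
```

```bash
python3 -m inch '.15 0 -1 0 0 0;0 0 -1 0 0 0;0 0 -1 0 0 0;0 0 -.67 0 0 0;0 0 0 0 0 0'
python3 go.py 574.5 -315.2 78 92.5
python3 -m inch '0 0 0 0 0 0;0 0 0 0 0 0;0 0 0 0 0 0;0 0 0 0 0 0;0 0 0 0 0 0;0 0 0 0 0 0;0 0 0 0 0 0;0 0 0 0 0 0' 0 60
python3 go.py 574.5 -315.2 78 92.5
```

```text
t: 25.35
eef_pos: [0.5756, -0.3163, 0.0809]
ee_rot: [2.939, 1.569, 2.979]
force: [-0.0, 0.6, 0.3]
width: 0.0877
t 25.35 p [ 575.6 -316.3   80.9] psi 92.3 fing [-0.002  0.    -1.   ] q [-0.21  0.45 -0.21  0.   -0.92 -1.32] F [-0.   0.6  0.3] w 87.7
units shift [-0.04  0.04 -0.1 ] turn [-0.   -0.02  0.04]
t: 26.35
eef_pos: [0.5758, -0.3166, 0.0813]
ee_rot: [-2.946, 1.571, -2.906]
force: [-1.1, -0.7, 0.1]
width: 0.0217
t 26.35 p [ 575.8 -316.6   81.3] psi 92.3 fing [-0. -0. -1.] q [-0.21  0.45 -0.21  0.   -0.92 -1.32] F [-1.1 -0.7  0.1] w 21.7
units shift [-0.04  0.05 -0.11] turn [ 0.   -0.    0.04]
```

```bash
python3 -m inch '0 0 .5 0 0 0;0 0 1 0 0 0;0 0 1 0 0 0;0 0 1 0 0 0;0 0 1 0 0 0;0 0 1 0 0 0;0 0 1 0 0 0;0 0 1 0 0 0;0 0 1 0 0 0;0 1 .5 0 0 0;0 1 0 0 0 0;0 1 0 0 0 0'
python3 -m inch '0 1 0 0 0 0;0 1 0 0 0 0;0 1 0 0 0 0;0 1 0 0 0 0;0 1 0 0 0 0;0 1 0 0 0 0;0 1 0 0 0 0;0 1 0 0 0 0;0 1 0 0 0 0;0 1 0 0 0 0;0 1 0 0 0 0;0 1 0 0 0 .1'
python3 -m inch '0 1 0 0 0 .2;0 1 0 0 0 .2;0 1 0 0 0 .2;0 1 -.3 0 0 0;0 1 -.5 0 0 0;0 .8 -.8 0 0 0;0 .5 -1 0 0 0;0 0 -1 0 0 0;0 0 0 0 0 0'
python3 go.py 558 360.9 102 96 -33
python3 - <<'E'
from h import *
f=grab('top','t7');W=cloud(f)
c=f['frame'].astype(int)
z0=arm.get_state()['eef_pos'][2]
P=blob(W,(.45,.75,.2,.5),z0-.085,z0-.068);print('pan',*rect(P))
P=blob(W,(.33,.69,.24,.44),.06,.07);print('rim',*rect(P))
o=cv2.resize(f['frame'][190:370,130:270],(560,720))[:600]
cv2.imwrite('pics/t7c.png',o[:,:,::-1])
E
```

```text
t: 27.85
eef_pos: [0.5754, -0.2256, 0.3524]
ee_rot: [0.255, 1.57, 0.295]
force: [0.1, -0.6, -1.9]
width: 0.0212
t: 29.35
eef_pos: [0.5754, 0.1344, 0.3522]
ee_rot: [0.899, 1.57, 0.948]
force: [0.3, -0.5, -2.0]
width: 0.0219
t: 30.48
eef_pos: [0.5743, 0.322, 0.2403]
ee_rot: [-2.579, 1.565, -2.477]
force: [-0.3, 0.1, -0.9]
width: 0.0218
t 30.48 p [574.3 322.  240.3] psi 95.8 fing [-0.005 -0.004 -1.   ] q [ 0.81  0.33 -0.   -0.   -1.25 -2.28] F [-0.3  0.1 -0.9] w 21.8
units shift [-0.54  1.3  -4.61] turn [ 0.72 -6.62  0.05]
pan [629.3 319.9] [238.4 117. ] 1.2 664 164.9
rim [504.4 354.9] [326.4 159.5] 5.7 1011 64.6
```

View pics/t7c.png

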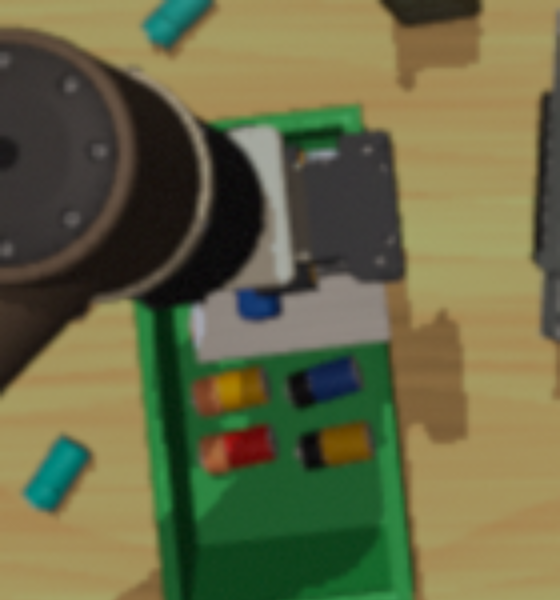

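Run:
```python
from h import *
f=grab('top')
for u,v in((180,280),(227,275.5)): print(np.round(atz(f,u,v,.163)*1000,1))
```

```text
[507.2 371.8 163. ]
[516.5 259.6 163. ]
```

```bash
python3 -m inch '0 .3 0 .09 -.83 0;0 .3 0 .09 -.83 0;0 .3 0 .09 -.83 0;0 .3 0 .09 -.83 0;-.1 .1 0 .09 -.83 0;-.1 0 0 .09 -.83 0;-.1 0 0 .09 -.83 0;-.1 0 0 .09 -.83 0;0 0 -1 0 0 0;0 0 -.7 0 0 0;0 0 0 0 0 0'
python3 go.py 562.2 361.3 103.5 96 -33
python3 - <<'E'
from h import *
f=grab('side','s8')
o=cv2.resize(f['frame'][240:460,150:440],(791,600))
cv2.imwrite('pics/s8c.png',o[:,:,::-1])
E
```

```text
t: 31.95
eef_pos: [0.5819, 0.3522, 0.2205]
ee_rot: [0.004, 1.063, 0.137]
force: [0.4, -1.0, -1.5]
width: 0.0216
t 31.95 p [581.9 352.2 220.5] psi 97.6 fing [ 0.482  0.066 -0.874] q [ 0.95  0.14 -0.68  0.78 -0.53 -3.03] F [ 0.4 -1.  -1.5] w 21.6
units shift [-0.66  0.3  -3.9 ] turn [ 0.07 -0.78 -0.33]
```

View pics/s8c.png

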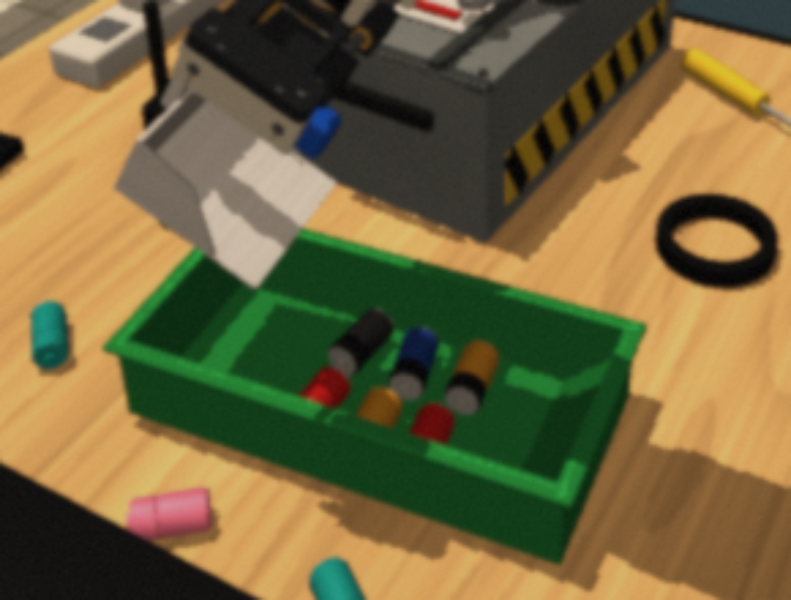

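```bash
python3 -m inch '0 0 1 -.09 .83 0;0 0 1 -.09 .83 0;0 0 1 -.09 .83 0;0 0 1 -.09 .83 0;0 -.5 .5 -.09 .83 0;0 -1 0 -.09 .83 0;0 -1 0 -.09 .83 0;0 -1 0 0 .3 0;0 -1 0 0 0 0;0 -1 0 0 0 0;0 -1 0 0 0 0;0 -1 0 0 0 0'
python3 go.py 575.8 -316.6 345 92.3
```

```text
t: 33.5
eef_pos: [0.5815, 0.1272, 0.3569]
ee_rot: [2.511, 1.538, 2.641]
force: [0.2, -0.6, -2.5]
width: 0.0216
t 33.5 p [581.5 127.2 356.9] psi 97.4 fing [-0.029  0.016 -0.999] q [ 0.52  0.19  0.08 -0.03 -1.48 -1.96] F [ 0.2 -0.6 -2.5] w 21.6
units shift [ -0.19 -14.79  -0.4 ] turn [-0.19 -0.32 -1.03]
```

```bash
python3 -m inch '0 -1 0 0 -.1 -.2;0 -1 0 0 -.1 -.2;0 -1 0 -.1 -.1 -.2;0 -1 0 -.1 0 -.2;0 -1 0 0 0 -.2;0 -1 0 0 0 0;0 -1 0 0 0 0;0 -1 0 0 0 0;0 -1 0 0 0 0;0 -1 0 0 0 0;0 -1 -.5 0 0 0;0 -1 -.7 0 0 0'
python3 -m inch '-.1 -1 -1 0 0 0;-.1 -1 -1 0 0 0;0 -.7 -1 0 0 0;0 0 -1 0 0 0;0 0 -1 0 0 0;0 0 -1 0 0 0;0 0 0 0 0 0;0 0 0 0 0 0'
python3 go.py 575.8 -316.6 81.3 92.3
```

```text
t: 35.0
eef_pos: [0.5821, -0.233, 0.3211]
ee_rot: [-1.705, 1.569, -1.662]
force: [1.2, -0.0, -1.8]
width: 0.0217
t: 36.0
eef_pos: [0.5766, -0.3135, 0.1416]
ee_rot: [-2.013, 1.568, -1.969]
force: [-0.3, 1.0, -1.1]
width: 0.0218
t 36.0 p [ 576.6 -313.5  141.6] psi 92.5 fing [-0.001 -0.002 -1.   ] q [-0.2   0.39 -0.15  0.   -1.04 -1.33] F [-0.3  1.  -1.1] w 21.8
units shift [-0.03 -0.1  -2.01] turn [ 0.03 -0.01 -0.03]
```

```bash
python3 -m inch '0 -.1 -1 0 0 0;0 0 -.6 0 0 0;0 0 -.3 0 0 0;0 0 -.07 0 0 0;0 0 0 0 0 0'
python3 go.py
python3 -m inch '0 0 0 0 0 0;0 0 0 0 0 0;0 0 0 0 0 0;0 0 0 0 0 0;0 0 0 0 0 0;0 0 0 0 0 0;0 0 1 0 0 0;0 0 1 0 0 0;0 0 .5 0 0 0;0 0 0 0 0 1;0 0 0 0 0 1;0 0 0 0 0 1' 1
python3 -m inch '0 0 0 0 0 1;0 0 0 0 0 1;0 0 0 0 0 1;0 0 0 0 0 1;0 0 0 0 0 1;0 0 0 0 0 1;0 0 0 0 0 1;0 0 0 0 0 1;0 0 0 0 0 1;0 0 0 0 0 1;0 0 0 0 0 1;0 0 0 0 0 1'
python3 -m inch '0 0 0 0 0 1;0 0 0 0 0 1;0 0 0 0 0 1;0 0 0 0 0 1;0 0 0 0 0 1;0 0 0 0 0 1;0 0 0 0 0 1;0 0 0 0 0 1;0 0 0 0 0 1;0 0 0 0 0 1;0 0 0 0 0 1;0 0 0 0 0 1'
python3 -m inch '0 0 0 0 0 1;0 0 0 0 0 1;0 0 0 0 0 1;0 0 0 0 0 1;0 0 0 0 0 1;0 0 0 0 0 1;0 0 0 0 0 1;0 0 0 0 0 1;0 0 0 0 0 1;0 0 0 0 0 0'
python3 go.py 575.8 -316.6 81.3 92.3
```

```text
t: 36.62
eef_pos: [0.576, -0.3163, 0.0816]
ee_rot: [-2.275, 1.568, -2.232]
force: [-0.1, -0.3, -0.8]
width: 0.0215
t 36.62 p [ 576.  -316.3   81.6] psi 92.4 fing [-0.001 -0.002 -1.   ] q [-0.2   0.45 -0.21  0.   -0.92 -1.33] F [-0.1 -0.3 -0.8] w 21.5
t: 38.12
eef_pos: [0.5751, -0.316, 0.1552]
ee_rot: [-2.962, 1.567, -2.655]
force: [1.4, 0.0, -0.8]
width: 0.0878
t: 39.62
eef_pos: [0.5751, -0.316, 0.1551]
ee_rot: [-3.023, 1.568, -1.669]
force: [0.0, -0.3, 0.1]
width: 0.0874
t: 41.12
eef_pos: [0.575, -0.316, 0.155]
ee_rot: [-2.642, 1.569, -0.241]
force: [-0.2, -0.1, -0.2]
width: 0.0878
t: 42.38
eef_pos: [0.5752, -0.316, 0.1552]
ee_rot: [-2.45, 1.568, 0.733]
force: [1.1, 0.2, 0.2]
width: 0.0877
t 42.38 p [ 575.2 -316.   155.2] psi -87.6 fing [ 0.002  0.002 -1.   ] q [-0.21  0.38 -0.13 -0.   -1.06  1.82] F [1.1 0.2 0.2] w 87.7
units shift [ 0.02 -0.02 -2.46] turn [-0.02  0.02 -0.02]
```

```bash
python3 -m inch '0 0 -1 0 0 0;0 0 -1 0 0 0;0 0 -.46 0 0 0;0 0 0 0 0 0'
python3 -m inch '0 0 0 0 0 0;0 0 0 0 0 0;0 0 0 0 0 0;0 0 0 0 0 0;0 0 0 0 0 0;0 0 0 0 0 0;0 0 0 0 0 0;0 0 0 0 0 0' 0 60
python3 go.py
python3 -m inch '0 0 .5 0 0 0;0 0 1 0 0 0;0 0 1 0 0 0;0 0 1 0 0 0;0 0 1 0 0 0;0 0 1 0 0 0;0 0 1 0 0 0;0 0 1 0 0 0;0 0 1 0 0 0;0 1 .5 0 0 0;0 1 0 0 0 0;0 1 0 0 0 0'
python3 -m inch '0 1 0 0 0 0;0 1 0 0 0 0;0 1 0 0 0 0;0 1 0 0 0 0;0 1 0 0 0 0;0 1 0 0 0 0;0 1 0 0 0 0;0 1 0 0 0 0;0 1 0 0 0 0;0 1 0 0 0 0;0 1 0 0 0 0;0 1 0 0 0 .1'
python3 -m inch '0 1 0 0 0 .2;0 1 0 0 0 .2;0 1 0 0 0 .2;0 1 -.3 0 0 0;0 1 -.5 0 0 0;0 .8 -.8 0 0 0;0 .5 -1 0 0 0;0 .5 -1 0 0 0;0 .5 0 0 0 0;0 .3 0 0 0 0;0 0 0 0 0 0'
python3 go.py 562.2 361.3 220 96 33
```

```text
t: 42.88
eef_pos: [0.5749, -0.3161, 0.0811]
ee_rot: [-1.993, 1.569, 1.19]
force: [-0.1, 0.4, -0.5]
width: 0.0881
t: 43.88
eef_pos: [0.5754, -0.3162, 0.082]
ee_rot: [-2.71, 1.568, 0.474]
force: [-0.2, 0.1, -0.3]
width: 0.0216
t 43.88 p [ 575.4 -316.2   82. ] psi -87.6 fing [ 0.003  0.001 -1.   ] q [-0.21  0.45 -0.21 -0.   -0.92  1.82] F [-0.2  0.1 -0.3] w 21.6
t: 45.38
eef_pos: [0.575, -0.2253, 0.3531]
ee_rot: [-2.768, 1.567, 0.415]
force: [0.8, -0.2, -1.8]
width: 0.0214
t: 46.88
eef_pos: [0.5749, 0.1347, 0.3529]
ee_rot: [-2.663, 1.567, 0.53]
force: [0.0, -0.5, -2.1]
width: 0.0213
t: 48.25
eef_pos: [0.5759, 0.3628, 0.2455]
ee_rot: [-2.657, 1.566, 0.589]
force: [-0.0, -0.6, -2.3]
width: 0.0214
t 48.25 p [575.9 362.8 245.5] psi -84.0 fing [ 0.004  0.003 -1.   ] q [ 0.85  0.35  0.05  0.   -1.26  0.83] F [-0.  -0.6 -2.3] w 21.4
units shift [-0.46 -0.05 -0.85] turn [ 0.66 -6.51 -0.  ]
```

```bash
python3 -m inch '-.05 0 0 .08 -.82 0;-.05 0 0 .08 -.82 0;-.05 0 0 .08 -.82 0;-.05 0 0 .08 -.82 0;-.05 0 0 .08 -.82 0;-.05 0 0 .08 -.82 0;-.05 0 -.3 .08 -.82 0;-.1 0 -.6 .08 -.82 0;0 0 0 0 0 0'
python3 go.py 562.2 361.3 103.5 96 33
python3 - <<'E'
from h import *
f=grab('top')
cv2.imwrite('pics/t9c.png',cv2.resize(f['frame'][190:370,130:270],(560,720))[:600,:,::-1])
E
```

```text
t: 49.38
eef_pos: [0.5638, 0.3586, 0.2201]
ee_rot: [3.129, 0.998, 0.091]
force: [0.8, -1.6, -1.5]
width: 0.0217
t 49.38 p [563.8 358.6 220.1] psi -84.2 fing [ 0.539  0.049 -0.841] q [ 0.96  0.11 -0.78  1.02 -0.51 -0.16] F [ 0.8 -1.6 -1.5] w 21.7
units shift [-0.05  0.09 -3.89] turn [ 0.08 -0.03  0.04]
```

View pics/t9c.png

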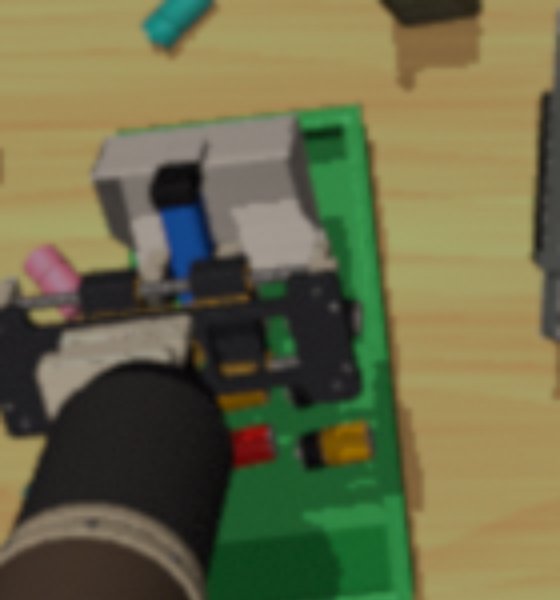

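```bash
python3 -m inch '-.05 .09 -.5 .08 0 0;0 0 -.6 0 0 0;0 0 -.6 0 0 0;0 0 -.6 0 0 0;0 0 -.6 0 0 0;0 0 -.4 0 0 0;0 0 0 0 0 0'
python3 go.py 562.2 361.3 103.5 96 33
```

```text
t: 50.3
eef_pos: [0.5643, 0.3669, 0.1291]
ee_rot: [3.136, 1.005, 0.094]
force: [0.9, 0.7, -0.8]
width: 0.0216
t 50.3 p [564.3 366.9 129.1] psi -84.3 fing [ 0.534  0.05  -0.844] q [ 0.73  0.22 -0.91  1.66 -0.33 -0.65] F [ 0.9  0.7 -0.8] w 21.6
units shift [-0.07 -0.19 -0.85] turn [ 0.05 -0.11  0.07]
```

```bash
python3 -m inch '.1 0 .4 -.03 .5 0;.1 -.1 .2 -.03 .5 0;0 0 0 -.03 .5 0;0 0 0 0 0 0;0 0 0 0 0 0'
python3 go.py 571.7 362.3 101 96 25
```

```text
t: 50.92
eef_pos: [0.5713, 0.364, 0.1453]
ee_rot: [3.14, 1.116, 0.096]
force: [0.6, -0.5, -2.9]
width: 0.0216
t 50.92 p [571.3 364.  145.3] psi -84.4 fing [ 0.437  0.042 -0.899] q [ 0.93  0.23 -0.74  0.9  -0.43 -0.06] F [ 0.6 -0.5 -2.9] w 21.6
units shift [ 0.01 -0.06 -1.48] turn [-0.01  0.21  0.08]
```

```bash
python3 -m inch '0 -.06 -.4 0 .2 0;0 0 -.4 0 0 0;0 0 -.35 0 0 0;0 0 0 0 0 0'
python3 go.py 571.7 362.3 101 96 25
```

```text
t: 51.42
eef_pos: [0.5711, 0.3592, 0.1081]
ee_rot: [3.139, 1.138, 0.091]
force: [-0.1, 0.3, -2.2]
width: 0.0214
t 51.42 p [571.1 359.2 108.1] psi -84.6 fing [ 0.418  0.038 -0.908] q [ 0.88  0.27 -0.8   1.03 -0.35 -0.17] F [-0.1  0.3 -2.2] w 21.4
units shift [ 0.02  0.1  -0.24] turn [ 0.02 -0.04  0.12]
```

```bash
python3 -m inch '0 .1 -.2 0 0 .1;0 0 0 0 0 0'
python3 go.py 574 362.6 82 96 0
python3 -m inch '0 0 -.08 -.1 1 0;0 0 -.1 -.1 1 0;0 0 -.12 -.1 1 0;.05 0 -.14 -.1 1 0;.05 0 -.16 -.1 1 0;0 0 0 0 0 0'
python3 go.py 574 362.6 82 96 0
```

```text
t: 51.68
eef_pos: [0.5715, 0.3634, 0.1037]
ee_rot: [-3.14, 1.136, 0.104]
force: [-0.1, -0.3, -2.6]
width: 0.0217
t 51.67 p [571.5 363.4 103.7] psi -84.1 fing [ 0.419  0.044 -0.907] q [ 0.87  0.28 -0.81  1.08 -0.34 -0.2 ] F [-0.1 -0.3 -2.6] w 21.7
units shift [ 0.08 -0.03 -0.72] turn [-0.52  4.95  0.02]
t: 52.42
eef_pos: [0.5877, 0.3594, 0.093]
ee_rot: [3.004, 1.506, -0.042]
force: [0.6, 0.5, -1.8]
width: 0.0215
t 52.42 p [587.7 359.4  93. ] psi -84.5 fing [ 0.065 -0.003 -0.998] q [ 0.86  0.45 -0.19  0.07 -0.88  0.77] F [ 0.6  0.5 -1.8] w 21.5
units shift [-0.46  0.11 -0.37] turn [0.03 0.74 0.1 ]
```

```bash
python3 -m inch '-.25 .06 -.15 0 .4 .1;-.21 .05 -.22 0 .34 0;0 0 0 0 0 0'
python3 go.py 574 362.6 82 96 0
python3 - <<'E'
from h import *
f=grab('side')
cv2.imwrite('pics/s10c.png',cv2.resize(f['frame'][240:460,150:440],(791,600))[:,:,::-1])
E
```

```text
t: 52.8
eef_pos: [0.5724, 0.362, 0.0825]
ee_rot: [1.691, 1.567, -1.345]
force: [-1.7, -2.4, 1.6]
width: 0.0214
t 52.8 p [572.4 362.   82.5] psi -83.9 fing [ 0.001 -0.003 -1.   ] q [ 0.85  0.48 -0.16  0.   -0.94  0.82] F [-1.7 -2.4  1.6] w 21.4
units shift [ 0.05  0.02 -0.02] turn [ 0.04  0.01 -0.02]
```

View pics/s10c.png

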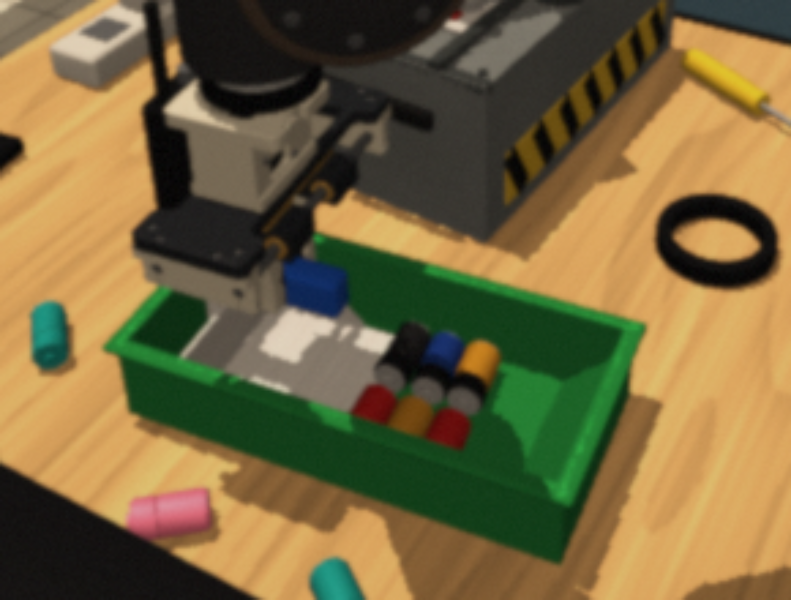

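```bash
python3 -m inch '-.5 -.05 0 0 0 0;-.5 -.05 0 0 0 0;-.5 -.05 0 0 0 0;-.5 -.05 0 0 0 0;0 0 0 0 0 0'
python3 go.py 454.6 350 82 96 0
python3 -m inch '-.5 -.05 0 0 0 0;-.5 -.05 0 0 0 0;-.5 -.05 0 0 0 0;0 0 0 0 0 0'
python3 go.py 454.6 350 82 96 0
python3 - <<'E'
from h import *
f=grab('side')
cv2.imwrite('pics/s11c.png',cv2.resize(f['frame'][240:460,150:440],(791,600))[:,:,::-1])
E
```

```text
t: 53.48
eef_pos: [0.5112, 0.3556, 0.0825]
ee_rot: [1.636, 1.567, -1.398]
force: [-0.6, -0.5, -1.0]
width: 0.0217
t 53.48 p [511.2 355.6  82.5] psi -83.9 fing [ 0.001 -0.004 -1.   ] q [ 0.92  0.4  -0.29  0.   -0.89  0.75] F [-0.6 -0.5 -1. ] w 21.7
units shift [-1.89 -0.19 -0.02] turn [ 0.05  0.01 -0.02]
t: 53.98
eef_pos: [0.4666, 0.3511, 0.0824]
ee_rot: [1.695, 1.567, -1.34]
force: [1.2, 0.1, -3.4]
width: 0.0218
t 53.98 p [466.6 351.1  82.4] psi -83.9 fing [ 0.001 -0.004 -1.   ] q [ 0.98  0.34 -0.38  0.   -0.85  0.69] F [ 1.2  0.1 -3.4] w 21.8
units shift [-0.4  -0.04 -0.01] turn [ 0.05  0.01 -0.02]
```

View pics/s11c.png

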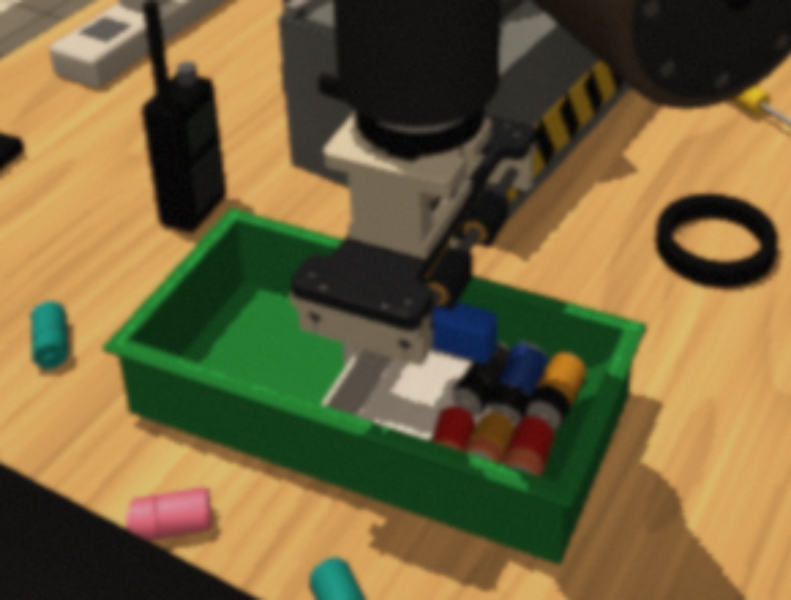

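```bash
python3 -m inch '-.3 -.03 0 0 0 0;-.3 -.03 0 0 0 0;0 0 0 0 0 0'
python3 go.py
python3 -m inch '-.2 -.02 0 0 0 0;-.1 -.01 0 0 0 0;0 0 0 0 0 0'
python3 go.py
python3 - <<'E'
from h import *
f=grab('side')
cv2.imwrite('pics/s12c.png',cv2.resize(f['frame'][330:430,280:400],(720,600))[:,:,::-1])
E
```

```text
t: 54.4
eef_pos: [0.452, 0.3509, 0.0841]
ee_rot: [2.906, 1.564, -0.128]
force: [8.5, -1.3, 1.7]
width: 0.0215
t 54.4 p [452.  350.9  84.1] psi -83.9 fing [ 0.006 -0.001 -1.   ] q [ 1.01  0.32 -0.41  0.01 -0.84  0.67] F [ 8.5 -1.3  1.7] w 21.5
t: 54.78
eef_pos: [0.4468, 0.3509, 0.0868]
ee_rot: [-3.14, 1.558, 0.11]
force: [21.8, -7.4, 12.3]
width: 0.0218
t 54.77 p [446.8 350.9  86.8] psi -83.8 fing [ 0.013  0.001 -1.   ] q [ 1.02  0.31 -0.42  0.01 -0.83  0.65] F [21.8 -7.4 12.3] w 21.8
```

View pics/s12c.png

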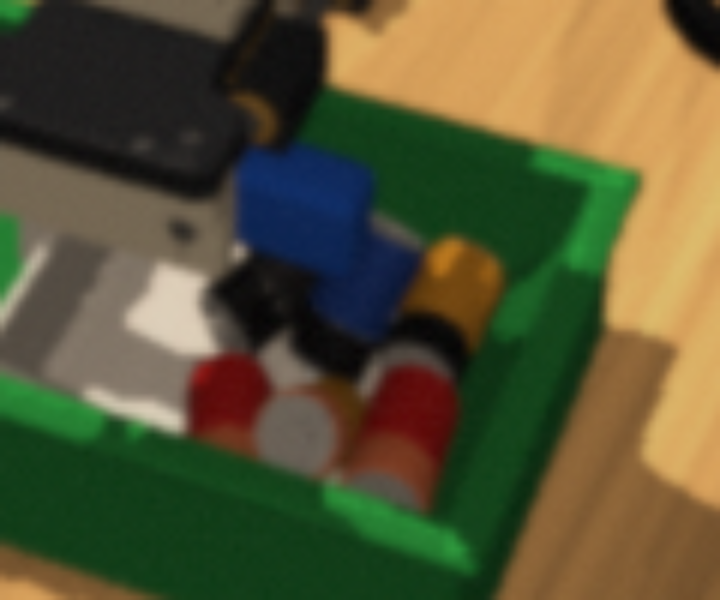

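```bash
python3 -m inch '-.05 0 .07 -.05 .5 0;-.05 0 .07 -.05 .5 0;-.06 0 .06 -.05 .5 0;-.06 0 .06 -.05 .5 0;-.07 0 .06 -.05 .5 0;-.07 0 .06 -.05 .5 0;-.08 0 .05 -.05 .5 0;-.08 0 .05 -.05 .5 0;0 0 0 0 0 0'
python3 go.py
python3 - <<'E'
from h import *
f=grab('side')
cv2.imwrite('pics/s13c.png',cv2.resize(f['frame'][310:430,260:404],(720,600))[:,:,::-1])
E
```

```text
t: 55.95
eef_pos: [0.4302, 0.3503, 0.0978]
ee_rot: [-0.003, 1.229, -3.039]
force: [11.8, 1.3, 3.6]
width: 0.0216
t 55.95 p [430.2 350.3  97.8] psi -83.9 fing [-0.333 -0.034 -0.942] q [ 0.86  0.46 -0.09 -0.24 -1.28  0.92] F [11.8  1.3  3.6] w 21.6
```

View pics/s13c.png

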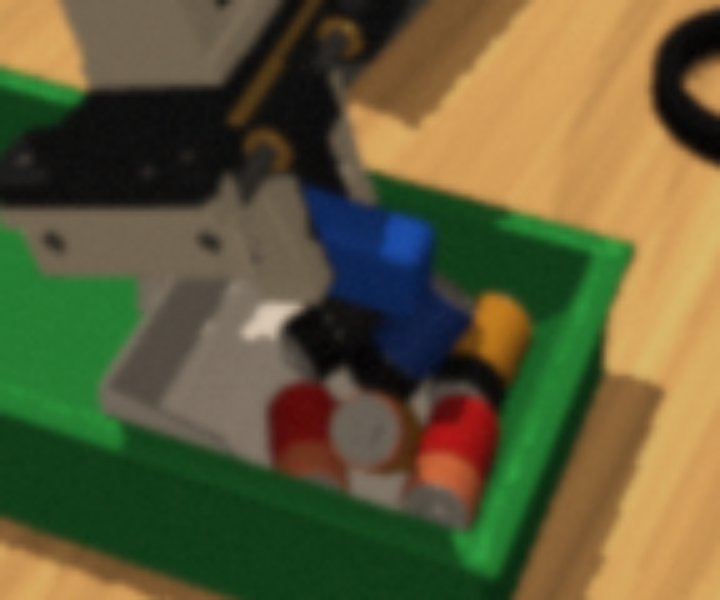

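```bash
python3 -m inch '.1 .01 .25 -.08 .8 0;.15 .01 .25 -.08 .8 0;.15 .01 .25 -.08 .8 0;.15 .01 .25 -.08 .8 0;0 0 .3 0 0 0;0 0 0 0 0 0'
python3 go.py
python3 - <<'E'
from h import *
f=grab('side')
cv2.imwrite('pics/s14c.png',cv2.resize(f['frame'][290:440,220:410],(760,600))[:,:,::-1])
E
```

```text
t: 56.75
eef_pos: [0.4418, 0.3501, 0.136]
ee_rot: [-0.001, 0.942, -3.036]
force: [0.2, 0.5, -5.4]
width: 0.0218
t 56.75 p [441.8 350.1 136. ] psi -83.9 fing [-0.585 -0.062 -0.809] q [ 0.75  0.61  0.19 -0.36 -1.67  0.99] F [ 0.2  0.5 -5.4] w 21.8
```

View pics/s14c.png

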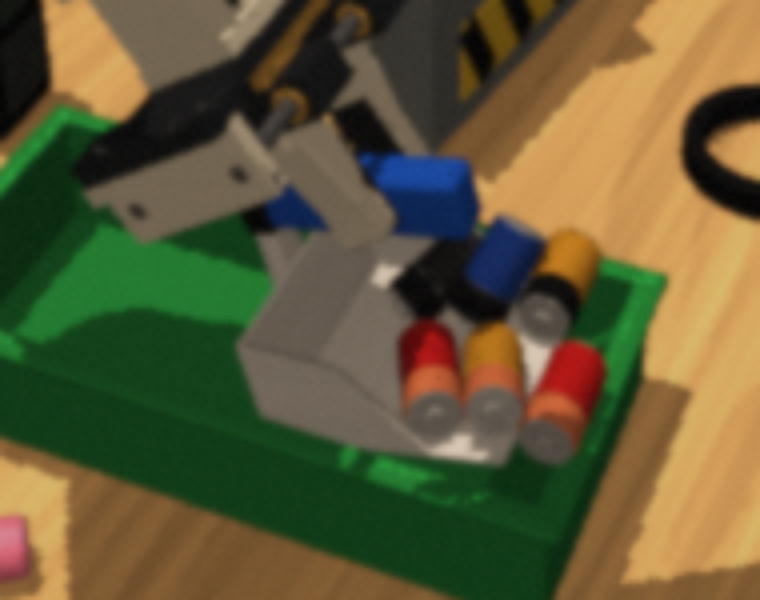

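```bash
python3 -m inch '0 0 0 0 0 0;0 0 0 0 0 0;0 0 0 0 0 0;0 0 0 0 0 0;.2 0 .5 0 0 0;.2 0 1 0 0 0;.2 0 1 0 0 0;0 0 1 0 0 0;0 0 0 0 0 0'
python3 go.py
python3 -m inch '0 0 0 0 0 0;0 0 0 0 0 0'
python3 - <<'E'
from h import *
f=grab('side');g=grab('top');W=cloud(g)
P=blob(W,(.38,.66,.29,.42),.018,.04);print('cells left in tray',len(P))
a=cv2.resize(f['frame'][220:400,220:410],(560,530));b=cv2.resize(g['frame'][210:350,140:245],(240,320))
o=np.zeros((530,800,3),np.uint8);o[:,:560]=a;o[:320,560:]=b
cv2.imwrite('pics/s15c.png',o[:,:,::-1])
E
```

```text
t: 57.92
eef_pos: [0.4612, 0.3502, 0.2437]
ee_rot: [-0.006, 0.946, -3.039]
force: [-0.2, 0.3, -4.3]
width: 0.0215
t 57.92 p [461.2 350.2 243.7] psi -83.9 fing [-0.582 -0.06  -0.811] q [ 0.73  0.55  0.35 -0.37 -1.88  0.93] F [-0.2  0.3 -4.3] w 21.5
t: 58.18
eef_pos: [0.4593, 0.3495, 0.2392]
ee_rot: [0.002, 0.938, -3.033]
force: [-0.2, -0.2, -5.9]
width: 0.0217
cells left in tray 230
```

View pics/s15c.png

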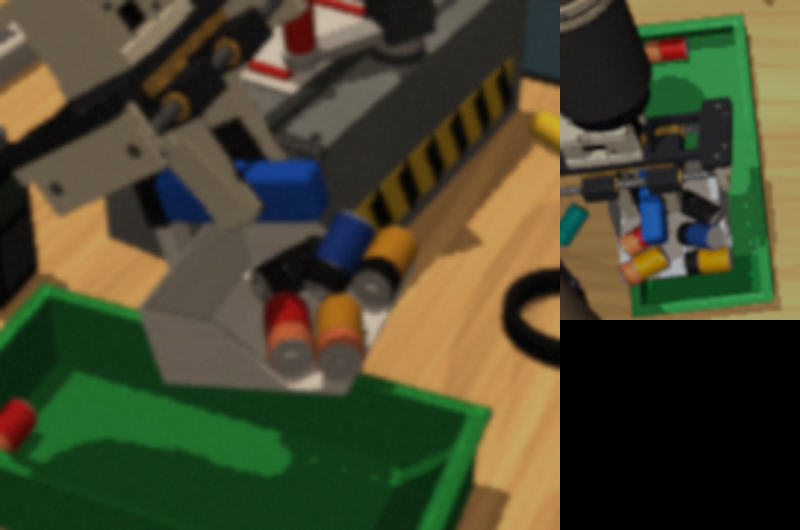

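```bash
python3 -m inch '0 0 .4 0 0 0;0 0 .8 0 0 0;0 0 1 0 0 0;0 0 1 0 0 0;0 -.4 .8 0 0 0;0 -.7 0 0 0 0;.1 -.8 0 0 0 -.12;.2 -.8 0 0 0 -.12;.2 -.8 0 0 0 -.12;.2 -.8 0 0 0 -.12;.2 -.8 0 0 0 -.12;.2 -.8 0 0 0 -.12'
python3 go.py 670 -109 350 86.6 -15
```

```text
t: 59.78
eef_pos: [0.4933, 0.1712, 0.3606]
ee_rot: [-0.001, 0.941, -3.099]
force: [-0.5, 0.3, -5.6]
width: 0.0219
t 59.77 p [493.3 171.2 360.6] psi -87.5 fing [-0.589 -0.025 -0.808] q [ 0.5   0.44  0.39 -0.3  -2.09  1.04] F [-0.5  0.3 -5.6] w 21.9
units shift [ 5.89 -9.34 -0.35] turn [-0.04 -4.22 -1.16]
```

```bash
python3 -m inch '.4 -.8 0 0 -.35 -.1;.4 -.8 0 0 -.35 -.1;.4 -.8 0 0 -.35 -.1;.4 -.8 0 0 -.35 -.1;.4 -.8 0 0 -.35 -.1;.4 -.8 0 0 -.35 -.1;.4 -.8 0 0 -.35 -.1;.5 -.8 0 0 -.35 -.1;.6 -.8 0 0 -.35 -.1;.6 -.8 0 0 -.35 -.1;.6 -.7 0 0 -.35 -.1;.5 -.4 0 0 -.35 0'
python3 go.py 685 -109 330 86.6 0
```

```text
t: 61.28
eef_pos: [0.662, -0.1018, 0.3601]
ee_rot: [-0.013, 1.308, 3.075]
force: [0.7, 1.0, -5.2]
width: 0.0215
t 61.27 p [ 662.  -101.8  360.1] psi -93.1 fing [-0.259  0.017 -0.966] q [ 0.11  0.48  0.49 -0.05 -1.84  1.4 ] F [ 0.7  1.  -5.2] w 21.5
units shift [ 0.77 -0.24 -1.  ] turn [-0.21 -3.   -0.07]
```

```bash
python3 -m inch '.15 -.05 -.7 -.04 -.3 0;.15 -.05 -.7 -.04 -.3 0;.15 -.05 -.7 -.04 -.3 0;.15 -.05 -.7 -.04 -.3 0;.1 -.04 -.7 -.04 -.3 0;0 0 0 0 0 0'
python3 go.py 604.5 -109 248 86.6 50
python3 - <<'E'
from h import *
f=grab('top','t16')
o=cv2.resize(f['frame'][150:310,255:435],(675,600))
cv2.imwrite('pics/t16c.png',o[:,:,::-1])
W=cloud(f);z=arm.get_state()['eef_pos'][2]
print('port',[(round(x['confidence'],2),np.round(np.array(x['position'])*[640,480])) for x in arm.place_of(f,'port')][:2], proj(f,[.6151,-.1095,.15]))
r=arm.masks_of(f,'cell1'); print([(round(x['confidence'],2),np.round(np.nanmedian(W[x['mask']],0),3)) for x in r])
E
```

```text
t: 62.02
eef_pos: [0.6812, -0.1073, 0.2549]
ee_rot: [0.055, 1.436, -3.139]
force: [-0.0, -0.3, -1.3]
width: 0.022
t 62.02 p [ 681.2 -107.3  254.9] psi -93.0 fing [-0.134 -0.    -0.991] q [ 0.12  0.45  0.22 -0.02 -1.47  1.4 ] F [-0.  -0.3 -1.3] w 22.0
units shift [-2.56 -0.06 -0.23] turn [ -0.57 -11.53  -0.03]
port [(0.92, array([378., 233.]))] (np.float64(379.9485680320604), np.float64(233.0132603983506))
[(0.68, array([ 0.576, -0.129,  0.028])), (0.68, array([0.563, 0.499, 0.023])), (0.67, array([0.741, 0.42 , 0.023])), (0.66, array([ 0.662, -0.099,  0.171])), (0.62, array([ 0.621, -0.119,  0.027])), (0.62, array([0.437, 0.5  , 0.023])), (0.6, array([0.638, 0.387, 0.026])), (0.54, array([ 0.603, -0.06 ,  0.063]))]
```

```bash
python3 -m inch '-.21 0 -.02 -.05 -.95 0;-.21 0 -.02 -.05 -.95 0;-.21 0 -.02 -.05 -.95 0;-.21 0 -.02 -.05 -.95 0;-.21 0 -.02 -.05 -.95 0;-.21 0 -.02 -.05 -.95 0;-.21 0 -.02 -.05 -.95 0;-.21 0 -.02 -.05 -.95 0;-.21 0 -.02 -.05 -.95 0;-.21 0 0 -.05 -.95 0;-.21 0 0 -.05 -.95 0;-.21 0 0 0 -.95 0'
python3 -m inch '0 0 0 0 0 0;0 0 0 0 0 0;0 0 0 0 0 0;0 0 0 0 0 0'
python3 go.py 604.5 -109 248 86.6 50
python3 - <<'E'
from h import *
f=grab('top');W=cloud(f)
r=arm.masks_of(f,'cell1'); print([(round(x['confidence'],2),np.round(np.nanmedian(W[x['mask']],0),3)) for x in r])
E
```

```text
t: 63.68
eef_pos: [0.6129, -0.1379, 0.3031]
ee_rot: [3.141, 0.798, -0.049]
force: [-1.7, -3.7, -2.4]
width: 0.0217
t: 64.18
eef_pos: [0.6132, -0.1358, 0.3005]
ee_rot: [-3.128, 0.8, -0.041]
force: [-0.5, 0.3, -2.4]
width: 0.0217
t 64.17 p [ 613.2 -135.8  300.5] psi -92.9 fing [ 0.696 -0.029 -0.717] q [-0.04 -0.13 -0.93  0.95 -0.    0.61] F [-0.5  0.3 -2.4] w 21.7
units shift [-0.29  0.89 -1.75] turn [-0.17 -1.16 -0.1 ]
[(0.73, array([0.636, 0.385, 0.026])), (0.59, array([0.563, 0.498, 0.022])), (0.57, array([ 0.642, -0.121,  0.027])), (0.53, array([ 0.588, -0.055,  0.028])), (0.51, array([0.437, 0.501, 0.022])), (0.49, array([0.742, 0.421, 0.023])), (0.25, array([ 0.674, -0.135,  0.327]))]
```

```bash
python3 -m inch '0 0 .5 0 .8 0;0 .2 .5 0 .8 0;0 .3 .5 0 .8 0;0 .3 .5 0 .8 0;0 .5 0 0 .8 0;0 .8 0 0 .8 0;-.2 1 0 0 .8 0;-.2 1 0 0 .8 0;-.2 1 0 0 .8 0;-.2 1 0 0 .8 0;-.2 1 0 0 .8 0;-.2 1 0 0 .2 0'
python3 -m inch '-.1 1 0 0 0 .1;-.1 1 0 0 0 .2;-.1 1 0 0 0 .2;-.1 1 0 0 0 .2;-.1 1 0 0 0 .2;-.1 1 0 0 0 .2;-.1 1 0 0 0 .2;-.1 1 0 0 0 .2;0 0 0 0 0 0'
python3 go.py 600 355 300 96 0
python3 - <<'E'
from h import *
f=grab('top');W=cloud(f)
r=arm.masks_of(f,'cell1'); print([(round(x['confidence'],2),np.round(np.nanmedian(W[x['mask']],0),3)) for x in r])
a=cv2.resize(f['frame'][180:300,330:425],(475,600));b=cv2.resize(f['frame'][210:350,140:245],(315,420))
o=np.zeros((600,800,3),np.uint8);o[:,:475]=a;o[:420,480:795]=b
cv2.imwrite('pics/t17c.png',o[:,:,::-1])
E
```

```text
t: 65.78
eef_pos: [0.5842, 0.0886, 0.3635]
ee_rot: [2.173, 1.493, -1.014]
force: [-0.5, -0.4, -2.2]
width: 0.0218
t: 66.9
eef_pos: [0.5593, 0.3294, 0.3633]
ee_rot: [2.186, 1.493, -0.868]
force: [0.7, -0.6, -2.7]
width: 0.0215
t 66.9 p [559.3 329.4 363.3] psi -85.0 fing [ 0.051 -0.06  -0.997] q [ 0.88  0.26  0.14  0.08 -1.47  0.77] F [ 0.7 -0.6 -2.7] w 21.5
units shift [ 1.36  0.85 -2.11] turn [0.68 0.59 0.19]
[(0.59, array([0.437, 0.502, 0.021])), (0.58, array([ 0.576, -0.127,  0.028])), (0.57, array([ 0.642, -0.119,  0.027])), (0.46, array([ 0.682, -0.13 ,  0.027])), (0.4, array([ 0.588, -0.057,  0.029]))]
```

View pics/t17c.png

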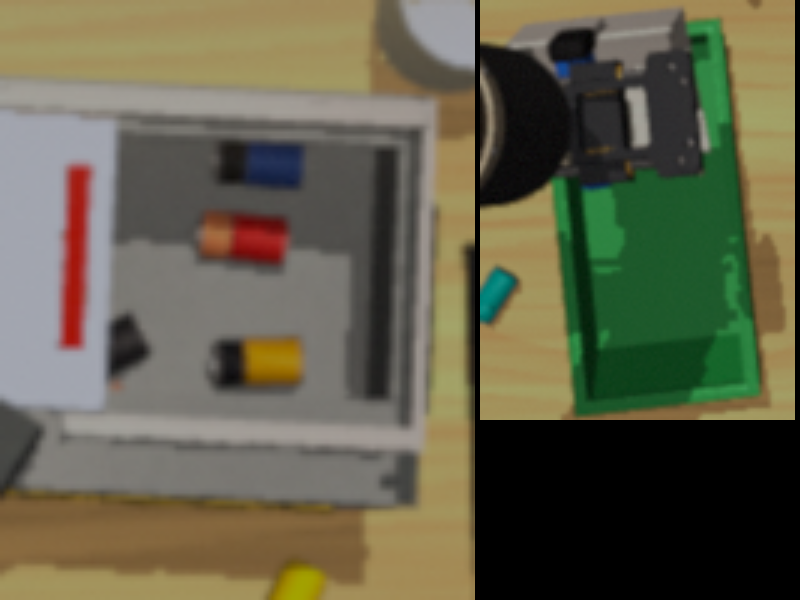

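```bash
python3 -m inch '-.06 .1 -.2 .06 .06 -1;-.06 .1 -.2 .06 .06 -1;-.06 .1 -.2 .06 .06 -1;-.06 .1 -.2 .06 .06 -1;-.06 .1 -.2 .06 .06 -1;-.06 .1 -.2 .06 .06 -1;-.06 .1 -.2 .06 .06 -1;-.06 .1 -.2 .06 .06 -1;-.06 .1 -.2 .06 .06 -1;-.06 .1 -.2 .06 .06 -1;0 0 -.2 0 0 -1;0 0 -.2 0 0 -1'
python3 -m inch '0 0 0 0 0 -1;0 0 0 0 0 -1;0 0 0 0 0 -1;0 0 0 0 0 -1;0 0 0 0 0 -1;0 0 0 0 0 -1;0 0 0 0 0 -1;0 0 0 0 0 -1;0 0 0 0 0 -1;0 0 0 0 0 -1;0 0 0 0 0 -1;0 0 0 0 0 -1'
python3 -m inch '0 0 0 0 0 -1;0 0 0 0 0 -1;0 0 0 0 0 -1;0 0 0 0 0 -1;0 0 0 0 0 -1;0 0 0 0 0 -1;0 0 0 0 0 -1;0 0 0 0 0 -1;0 0 0 0 0 -1;0 0 0 0 0 -1;0 0 0 0 0 -1;0 0 0 0 0 0'
python3 go.py 539.2 358.9 150 96 0
python3 - <<'E'
from h import *
f=grab('top');W=cloud(f)
r=arm.masks_of(f,'cell1'); print([(round(x['confidence'],2),np.round(np.nanmedian(W[x['mask']],0),3)) for x in r])
z=arm.get_state()['eef_pos'][2]
P=blob(W,(.5,.72,.28,.44),z-.095,z-.06);print('pan',*rect(P))
E
```

```text
t: 68.5
eef_pos: [0.542, 0.3562, 0.2926]
ee_rot: [1.048, 1.533, -3.058]
force: [0.4, -0.8, -1.6]
width: 0.0213
t: 70.0
eef_pos: [0.542, 0.3561, 0.2929]
ee_rot: [1.039, 1.533, 2.169]
force: [-0.9, 0.7, -1.8]
width: 0.0216
t: 71.5
eef_pos: [0.5419, 0.3563, 0.2929]
ee_rot: [1.048, 1.532, 1.222]
force: [1.1, -0.0, -1.8]
width: 0.0214
t 71.5 p [541.9 356.3 292.9] psi 100.0 fing [ 0.013  0.036 -0.999] q [ 0.87  0.26  0.03 -0.01 -1.3  -2.27] F [ 1.1 -0.  -1.8] w 21.4
units shift [-0.09  0.09 -4.76] turn [-0.41  0.17 -0.79]
[(0.76, array([0.437, 0.499, 0.023])), (0.7, array([ 0.643, -0.118,  0.028])), (0.68, array([ 0.68 , -0.13 ,  0.027])), (0.52, array([0.742, 0.421, 0.022])), (0.46, array([0.638, 0.387, 0.027])), (0.44, array([ 0.577, -0.126,  0.027])), (0.39, array([ 0.588, -0.057,  0.028]))]
pan [513.  345.6] [102.4  23.1] 89.3 202 222.8
```

```bash
python3 -m inch '-.09 .09 -.5 -.41 .17 -.79;0 0 -1 0 0 0;0 0 -1 0 0 0;0 0 -1 0 0 0;0 0 -1 0 0 0;0 0 -1 0 0 0;0 0 -.8 0 0 0;0 0 0 0 0 0'
python3 go.py 539.2 358.9 83 96 0
```

```text
t: 72.6
eef_pos: [0.5381, 0.3584, 0.1016]
ee_rot: [-2.539, 1.566, -2.434]
force: [0.7, 0.0, -1.0]
width: 0.0214
t 72.6 p [538.1 358.4 101.6] psi 96.1 fing [-0.004 -0.003 -1.   ] q [ 0.89  0.41 -0.21 -0.   -0.95 -2.35] F [ 0.7  0.  -1. ] w 21.4
units shift [ 0.04  0.02 -0.62] turn [ 0.04 -0.04 -0.01]
```

```bash
python3 -m inch '0 0 -.4 0 0 0;0 0 -.23 0 0 0;.4 .04 0 0 0 0;.4 .04 0 0 0 0;.4 .04 0 0 0 0;.2 .02 0 0 0 0;0 0 0 0 0 0'
python3 go.py
python3 -m inch '.15 .015 0 0 0 0;.15 .015 0 0 0 0;0 0 0 0 0 0'
python3 go.py
```

```text
t: 73.47
eef_pos: [0.5847, 0.3653, 0.0921]
ee_rot: [0.411, 1.562, 0.518]
force: [-3.2, -3.3, 27.6]
width: 0.0215
t 73.47 p [584.7 365.3  92.1] psi 96.1 fing [ 0.008  0.004 -1.   ] q [ 0.84  0.48 -0.13  0.   -0.96 -2.31] F [-3.2 -3.3 27.6] w 21.5
t: 73.85
eef_pos: [0.5919, 0.366, 0.0902]
ee_rot: [0.524, 1.565, 0.631]
force: [-5.4, -1.6, 21.5]
width: 0.0214
t 73.85 p [591.9 366.   90.2] psi 96.1 fing [ 0.004  0.003 -1.   ] q [ 0.83  0.49 -0.11  0.   -0.97 -2.3 ] F [-5.4 -1.6 21.5] w 21.4
```

```bash
cat > pan.py <<'E'
from h import *
from scipy.spatial.transform import Rotation as R
s=arm.get_state();m=R.from_euler('xyz',s['ee_rot']).as_matrix();p=np.array(s['eef_pos'])
import sys
for n in('side','top'):
    f=grab(n);W=cloud(f)
    T=(W-p)@m*1000   # tool coords: x along fingers, y jaw, z third
    c=f['frame'].astype(int); grey=(abs(c[...,0]-c[...,1])<22)&(abs(c[...,2]-c[...,1])<22)
    k=(T[...,0]>50)&(T[...,0]<100)&(abs(T[...,1])<52)&(abs(T[...,2])<75)&grey
    Q=T[k]
    for a in range(-70,70,10):
        q=Q[(Q[:,2]>=a)&(Q[:,2]<a+10)]
        if len(q)>8: print(n,'z',a,'depth pct',np.round(np.percentile(q[:,0],[10,50,90]),1),len(q))
    r=arm.masks_of(f,'cell1'); print([(round(x['confidence'],2),np.round(np.nanmedian(W[x['mask']],0),3)) for x in r if x['confidence']>.3])
print('tool z axis world',np.round(m[:,2],2))
E
python3 pan.py
```

```text
[(0.88, array([0.559, 0.505, 0.024])), (0.68, array([0.734, 0.428, 0.023])), (0.61, array([0.433, 0.506, 0.024])), (0.55, array([0.549, 0.046, 0.198])), (0.52, array([0.633, 0.384, 0.029]))]
top z -70 depth pct [50.3 53.  54.9] 31
top z -60 depth pct [52.5 58.4 64.2] 87
top z -50 depth pct [61.8 69.7 74.5] 91
top z -40 depth pct [73.9 79.4 84.7] 95
top z -30 depth pct [82.5 89.4 93.8] 9
[(0.74, array([ 0.577, -0.127,  0.025])), (0.73, array([ 0.681, -0.126,  0.027])), (0.66, array([0.437, 0.499, 0.022])), (0.6, array([ 0.587, -0.057,  0.027])), (0.52, array([ 0.642, -0.12 ,  0.028])), (0.46, array([0.741, 0.421, 0.022])), (0.44, array([ 0.49 , -0.332,  0.003]))]
tool z axis world [0.99 0.11 0.  ]
```

```bash
python3 -m inch '-.2 0 .5 0 0 0;0 0 0 .08 -.8 0;0 0 0 .08 -.8 0;0 0 0 .08 -.8 0;0 0 0 .08 -.8 0;0 0 0 0 0 0'
python3 go.py 585 365 100 96 -20
python3 pan.py | grep -v side
```

```text
t: 74.8
eef_pos: [0.5824, 0.3636, 0.0997]
ee_rot: [-0.01, 1.292, 0.096]
force: [0.0, -0.0, -2.3]
width: 0.0216
t 74.8 p [582.4 363.6  99.7] psi 96.1 fing [ 0.274  0.026 -0.961] q [ 0.94  0.35 -0.5   0.39 -0.57 -2.72] F [ 0.  -0.  -2.3] w 21.6
units shift [0.09 0.05 0.01] turn [ 0.12 -0.79 -0.02]
[(0.96, array([0.559, 0.505, 0.024])), (0.87, array([0.432, 0.506, 0.024])), (0.8, array([0.734, 0.428, 0.024])), (0.6, array([0.632, 0.385, 0.029]))]
top z -70 depth pct [50.5 52.  57.3] 9
[(0.74, array([ 0.576, -0.126,  0.028])), (0.49, array([ 0.643, -0.121,  0.028])), (0.48, array([0.638, 0.386, 0.026])), (0.47, array([ 0.682, -0.131,  0.026])), (0.45, array([ 0.587, -0.055,  0.029]))]
tool z axis world [0.96 0.1  0.28]
```

```bash
python3 -m inch '0 0 0 .07 -.7 0;0 0 0 .07 -.7 0;0 0 -.15 0 0 0;0 0 0 0 0 0'
python3 go.py
python3 -m inch '0 0 -.1 0 0 0;0 0 -.1 0 0 0;0 0 0 0 0 0'
python3 go.py
```

```text
t: 75.5
eef_pos: [0.5893, 0.3641, 0.1029]
ee_rot: [-0.001, 1.191, 0.105]
force: [-0.8, 0.3, -2.9]
width: 0.0217
t 75.5 p [589.3 364.1 102.9] psi 96.1 fing [ 0.369  0.039 -0.929] q [ 0.91  0.32 -0.67  0.73 -0.41 -3.03] F [-0.8  0.3 -2.9] w 21.7
t: 75.88
eef_pos: [0.5893, 0.3641, 0.0979]
ee_rot: [-0.005, 1.195, 0.106]
force: [0.3, -0.3, -2.2]
width: 0.0219
t 75.88 p [589.3 364.1  97.9] psi 96.3 fing [ 0.365  0.039 -0.93 ] q [ 0.91  0.33 -0.67  0.74 -0.4  -3.03] F [ 0.3 -0.3 -2.2] w 21.9
```

```bash
python3 -m inch '0 0 -.1 -.02 .2 0;0 0 -.1 0 0 0;0 0 0 0 0 0'
python3 go.py
python3 -m inch '0 0 -.1 0 0 0;0 0 -.1 0 0 0;0 0 0 0 0 0'
python3 go.py
```

```text
t: 76.25
eef_pos: [0.5904, 0.3642, 0.0957]
ee_rot: [-0.001, 1.208, 0.11]
force: [-8.7, -6.5, 19.6]
width: 0.0215
t 76.25 p [590.4 364.2  95.7] psi 96.3 fing [ 0.353  0.039 -0.935] q [ 0.91  0.33 -0.65  0.68 -0.42 -2.98] F [-8.7 -6.5 19.6] w 21.5
t: 76.62
eef_pos: [0.5932, 0.3649, 0.0953]
ee_rot: [0.006, 1.201, 0.115]
force: [-10.2, -14.5, 45.3]
width: 0.022
t 76.62 p [593.2 364.9  95.3] psi 96.3 fing [ 0.359  0.041 -0.932] q [ 0.91  0.34 -0.66  0.71 -0.41 -3.  ] F [-10.2 -14.5  45.3] w 22.0
```

```bash
python3 -m inch '0 0 .15 0 0 0;0 0 0 0 0 0'
python3 -m inch '0 0 0 0 0 0;0 0 0 0 0 0;0 0 0 0 0 0;0 0 0 0 0 0;0 0 0 0 0 0;-.3 -.03 .8 0 0 0;-.3 -.03 .8 0 0 0;-.2 0 .8 -.05 .5 0;-.2 0 .5 -.1 1 0;0 0 .5 -.1 1 0;0 0 0 -.1 1 0;0 0 0 0 .6 0' 1
python3 -m inch '-.5 -.5 1 0 0 0;-1 -1 1 0 0 0;-1 -1 1 0 0 0;-1 -1 0 0 0 0;0 -1 0 0 0 0;0 -1 0 0 0 0;0 -1 0 0 0 0;0 -1 0 0 0 0;0 0 0 0 0 0'
python3 go.py
python3 - <<'E'
from h import *
f=grab('top');W=cloud(f)
r=arm.masks_of(f,'cell1'); print([(round(x['confidence'],2),np.round(np.nanmedian(W[x['mask']],0),3)) for x in r])
c=f['frame'].astype(int); m=(c[...,2]>c[...,0]+60)&(W[...,2]>.05)&(W[...,2]<.14)&(W[...,1]>.25)&(W[...,0]<.7)
print('blue',*rect(W[m]))
P=W[m];
for x in np.arange(.48,.66,.02):
    q=P[(P[:,0]>x)&(P[:,0]<x+.02)]
    if len(q)>3: print(round(x,2),np.round(np.median(q[:,1:],0)*1000))
P=blob(W,(.42,.68,.27,.44),.098,.125);print('bar',*rect(P))
a=cv2.resize(f['frame'][205:350,145:245],(415,600))
cv2.imwrite('pics/t18c.png',a[:,:,::-1])
E
```

```text
t: 76.88
eef_pos: [0.5914, 0.3652, 0.0954]
ee_rot: [0.004, 1.206, 0.115]
force: [-1.9, -5.9, 19.3]
width: 0.0216
t: 78.38
eef_pos: [0.5597, 0.3628, 0.193]
ee_rot: [1.758, 1.561, 1.869]
force: [0.9, 0.1, 0.1]
width: 0.0876
t: 79.5
eef_pos: [0.454, 0.1358, 0.283]
ee_rot: [1.518, 1.562, 1.627]
force: [-0.5, -0.5, 0.6]
width: 0.0878
t 79.5 p [454.  135.8 283. ] psi 96.3 fing [-0.     0.008 -1.   ] q [ 0.7  -0.02 -0.32 -0.01 -1.26 -2.16] F [-0.5 -0.5  0.6] w 87.8
[(0.7, array([0.638, 0.387, 0.026])), (0.69, array([0.743, 0.421, 0.022])), (0.66, array([ 0.587, -0.055,  0.028])), (0.64, array([0.437, 0.5  , 0.023])), (0.61, array([ 0.642, -0.119,  0.027])), (0.54, array([ 0.577, -0.128,  0.027])), (0.48, array([ 0.682, -0.131,  0.027]))]
blue [585.2 444.4] [270.7  78.5] 57.4 311 104.8
0.48 [354. 105.]
0.5 [356. 105.]
0.52 [357. 104.]
0.54 [360. 105.]
0.56 [362. 105.]
0.62 [576. 102.]
bar [523.8 358.6] [107.3  25.8] 7.6 388 104.9
```

```bash
python3 -m inch '0 1 -.5 0 0 0;.7 1 -.5 0 0 0;.7 1 -.5 0 0 0;.7 1 -.5 0 0 0;.3 1 -.5 0 0 0;.3 1 -.5 0 0 .1;0 1 0 0 0 .1;0 .5 0 0 0 0;0 0 0 0 0 0'
python3 go.py 536 360.5 81 97.6 0
```

```text
t: 80.72
eef_pos: [0.535, 0.3637, 0.1933]
ee_rot: [1.479, 1.562, 1.609]
force: [-0.3, -0.2, -0.0]
width: 0.0876
t 80.72 p [535.  363.7 193.3] psi 97.4 fing [-0.     0.008 -1.   ] q [ 0.89  0.33 -0.1  -0.01 -1.13 -2.33] F [-0.3 -0.2 -0. ] w 87.6
units shift [ 0.03 -0.11 -3.74] turn [-0.1  -0.    0.03]
```

```bash
python3 -m inch '.03 -.1 -1 -.1 0 0;0 0 -1 0 0 0;0 0 -1 0 0 0;0 0 -.7 0 0 0;0 0 0 0 0 0'
python3 go.py 536 360.5 81 97.6 0
python3 -m inch '0 0 0 0 0 0;0 0 0 0 0 0;0 0 0 0 0 0;0 0 0 0 0 0;0 0 0 0 0 0;0 0 0 0 0 0;0 0 0 0 0 0;0 0 0 0 0 0' 0 60
python3 -m inch '.35 .035 0 0 0 0;.35 .035 0 0 0 0;0 0 0 0 0 0'
python3 go.py
python3 -m inch '.3 .03 0 0 0 0;.3 .03 0 0 0 0;0 0 0 0 0 0'
python3 go.py
```

```text
t: 81.35
eef_pos: [0.5354, 0.358, 0.0811]
ee_rot: [-2.494, 1.567, -2.366]
force: [0.6, -0.1, 0.8]
width: 0.0876
t 81.35 p [535.4 358.   81.1] psi 97.3 fing [-0.002 -0.002 -1.   ] q [ 0.89  0.43 -0.23 -0.   -0.91 -2.33] F [ 0.6 -0.1  0.8] w 87.6
units shift [ 0.02  0.08 -0.  ] turn [ 0.03 -0.03  0.06]
t: 82.35
eef_pos: [0.5362, 0.3592, 0.0817]
ee_rot: [-2.542, 1.57, -2.414]
force: [-0.3, -0.2, -0.5]
width: 0.0215
t: 82.72
eef_pos: [0.5587, 0.3616, 0.0818]
ee_rot: [-0.86, 1.57, -0.732]
force: [0.6, 0.2, 1.1]
width: 0.0215
t 82.72 p [558.7 361.6  81.8] psi 97.3 fing [ 0. -0. -1.] q [ 0.87  0.46 -0.19  0.   -0.93 -2.31] F [0.6 0.2 1.1] w 21.5
t: 83.1
eef_pos: [0.5763, 0.3633, 0.0818]
ee_rot: [-1.496, 1.57, -1.368]
force: [0.5, 0.8, 0.3]
width: 0.0217
t 83.1 p [576.3 363.3  81.8] psi 97.3 fing [ 0. -0. -1.] q [ 0.85  0.48 -0.15  0.   -0.94 -2.29] F [0.5 0.8 0.3] w 21.7
```

```bash
python3 -m inch '.2 .02 0 0 0 0;.15 .015 0 0 0 0;0 0 0 0 0 0'
python3 go.py
python3 - <<'E'
from h import *
for n in('side','top'):
    f=grab(n);W=cloud(f)
    r=arm.masks_of(f,'cell1'); print([(round(x['confidence'],2),np.round(np.nanmedian(W[x['mask']],0),3)) for x in r if x['confidence']>.3])
E
```

```text
t: 83.48
eef_pos: [0.5854, 0.3643, 0.0817]
ee_rot: [-2.677, 1.569, -2.548]
force: [0.1, 0.9, -3.3]
width: 0.0216
t 83.47 p [585.4 364.3  81.7] psi 97.4 fing [-0.001 -0.001 -1.   ] q [ 0.84  0.49 -0.12 -0.   -0.95 -2.28] F [ 0.1  0.9 -3.3] w 21.6
[(0.87, array([0.559, 0.504, 0.024])), (0.78, array([0.432, 0.507, 0.024])), (0.67, array([0.734, 0.427, 0.024])), (0.51, array([0.632, 0.385, 0.031]))]
[(0.63, array([ 0.682, -0.131,  0.028])), (0.63, array([0.437, 0.5  , 0.022])), (0.58, array([ 0.642, -0.119,  0.028])), (0.52, array([ 0.577, -0.126,  0.027]))]
```

```bash
python3 -m inch '.15 .015 0 0 0 0;.1 .01 0 0 0 0;0 0 0 0 0 0'
python3 go.py
```

```text
t: 84.05
eef_pos: [0.5938, 0.365, 0.0817]
ee_rot: [-2.07, 1.57, -1.942]
force: [0.7, 0.3, 0.1]
width: 0.0214
t 84.05 p [593.8 365.   81.7] psi 97.3 fing [-0.    -0.001 -1.   ] q [ 0.83  0.5  -0.11  0.   -0.96 -2.27] F [0.7 0.3 0.1] w 21.4
```

```bash
python3 -m inch '-.1 -.01 .1 .05 -.5 0;-.1 -.01 .08 .05 -.5 0;-.1 -.01 .07 .05 -.5 0;-.1 -.01 .07 .05 -.5 0;-.1 -.01 .07 .05 -.5 0;-.1 -.01 .07 .05 -.5 0;0 0 0 0 0 0;0 0 0 0 0 0;0 0 0 0 0 0'
python3 go.py
python3 - <<'E'
from h import *
for n in('side','top'):
    f=grab(n);W=cloud(f)
    r=arm.masks_of(f,'cell1'); print([(round(x['confidence'],2),np.round(np.nanmedian(W[x['mask']],0),3)) for x in r if x['confidence']>.3])
E
```

```text
t: 85.18
eef_pos: [0.5757, 0.3635, 0.0956]
ee_rot: [-0.03, 1.309, 0.098]
force: [0.4, -0.3, -3.1]
width: 0.0217
t 85.17 p [575.7 363.5  95.6] psi 97.3 fing [ 0.258  0.025 -0.966] q [ 0.94  0.36 -0.49  0.36 -0.58 -2.68] F [ 0.4 -0.3 -3.1] w 21.7
[(0.95, array([0.433, 0.506, 0.024])), (0.63, array([0.735, 0.428, 0.023])), (0.61, array([0.559, 0.505, 0.024])), (0.52, array([0.551, 0.38 , 0.038])), (0.31, array([0.353, 0.1  , 0.017]))]
[(0.67, array([ 0.576, -0.125,  0.027])), (0.65, array([ 0.682, -0.13 ,  0.027])), (0.58, array([0.741, 0.421, 0.023]))]
```

```bash
python3 -m inch '0 0 .4 0 0 0;0 0 .8 0 0 0;0 0 1 0 0 0;0 0 1 0 0 0;0 0 1 0 0 0;0 0 1 0 0 0;-.1 0 1 0 0 0;-.2 0 1 0 0 .3;-.2 0 .5 0 0 .6;-.2 0 .5 0 0 1;-.2 0 .4 0 0 1;-.2 0 0 0 0 1'
python3 -m inch '0 0 0 0 0 1;0 0 0 0 0 1;0 0 0 0 0 1;0 0 0 0 0 1;0 0 0 0 0 1;0 0 0 0 0 1;0 0 0 0 0 1;0 0 0 0 0 1;0 0 0 0 0 1;0 0 0 0 0 1;0 0 0 0 0 1;0 0 0 0 0 1'
python3 go.py
```

```text
t: 86.88
eef_pos: [0.5419, 0.3634, 0.356]
ee_rot: [-0.025, 1.306, 0.447]
force: [-0.2, 0.5, -3.2]
width: 0.0217
t: 88.38
eef_pos: [0.5418, 0.3632, 0.3547]
ee_rot: [-0.032, 1.308, 1.488]
force: [0.7, 0.0, -2.2]
width: 0.0215
t 88.38 p [541.8 363.2 354.7] psi 177.0 fing [ 0.022  0.259 -0.966] q [ 0.78  0.18  0.1  -0.18 -1.29 -0.8 ] F [ 0.7  0.  -2.2] w 21.5
```

```bash
python3 -m inch '0 0 0 0 0 1;0 0 0 0 0 1;0 0 0 0 0 1;0 0 0 0 0 1;0 0 0 0 0 1;0 0 0 0 0 1;0 0 0 0 0 1;0 0 0 0 0 1;0 0 0 0 0 1;0 0 0 0 0 1;0 0 0 0 0 1;0 0 0 0 0 1'
python3 -m inch '0 0 0 0 0 1;0 0 0 0 0 1;0 0 0 0 0 1;0 0 0 0 0 1;0 0 0 0 0 1;0 0 0 0 0 1;0 0 0 0 0 1'
python3 go.py 662 -102 360 86.6 -15
```

```text
t: 89.88
eef_pos: [0.542, 0.3632, 0.3546]
ee_rot: [-0.036, 1.308, 2.531]
force: [-0.8, -0.2, -3.2]
width: 0.0214
t: 90.75
eef_pos: [0.542, 0.3634, 0.3545]
ee_rot: [-0.036, 1.309, -3.141]
force: [-1.0, 0.6, -3.4]
width: 0.0215
t 90.75 p [542.  363.4 354.5] psi -88.0 fing [-0.259 -0.    -0.966] q [ 0.78  0.42  0.44 -0.19 -1.77  0.81] F [-1.   0.6 -3.4] w 21.5
units shift [  4.   -15.51   0.18] turn [-0.11  0.   -1.08]
```

```bash
python3 -m inch '0 -.4 .1 0 0 0;0 -.8 .1 0 0 0;0 -.8 0 0 0 0;0 -.9 0 0 0 0;0 -.9 0 0 0 0;0 -.9 0 0 0 0;0 -.9 0 0 0 0;.1 -.9 0 0 0 0;.2 -.9 0 0 0 -.1;.3 -.9 0 0 0 -.1;.3 -.9 0 0 0 -.1;.3 -.9 0 0 0 -.1'
python3 -m inch '.4 -.9 0 0 0 -.1;.4 -.9 0 0 0 -.1;.5 -.9 0 0 0 -.1;.5 -.9 0 0 0 -.1;.5 -.9 0 0 0 -.1;.5 -.7 0 0 0 -.1;.4 -.5 0 0 0 0;.4 -.2 0 0 0 0;0 0 -.7 0 0 0;0 0 -.7 0 0 0;0 0 -.7 0 0 0;0 0 0 0 0 0'
python3 go.py 685 -109 250 86.6 -8
```

```text
t: 92.25
eef_pos: [0.5782, 0.0583, 0.3596]
ee_rot: [-0.031, 1.308, 3.107]
force: [-0.3, -0.3, -3.2]
width: 0.0215
t: 93.75
eef_pos: [0.6851, -0.1175, 0.2945]
ee_rot: [-0.031, 1.304, 3.056]
force: [-0.1, -0.8, -2.1]
width: 0.0219
t 93.75 p [ 685.1 -117.5  294.5] psi -93.2 fing [-0.262  0.023 -0.965] q [ 0.08  0.54  0.44 -0.05 -1.73  1.43] F [-0.1 -0.8 -2.1] w 21.9
units shift [-0.    0.28 -1.48] turn [-0.18 -1.44 -0.04]
```

```bash
python3 -m inch '0 .14 -.6 -.05 -.5 0;0 .14 -.6 -.05 -.5 0;-.1 0 -.1 -.02 -.9 0;-.18 0 0 -.02 -.9 0;-.2 0 0 -.02 -.9 0;-.2 0 0 -.02 -.9 0;-.2 0 0 -.02 -.9 0;-.2 0 0 0 -.9 0;-.2 0 0 0 -.9 0;-.2 0 -.1 0 -.9 0;-.2 0 -.1 0 -.9 0;-.2 0 0 0 -.9 0'
python3 -m inch '0 0 0 0 0 0;0 0 0 0 0 0;0 0 0 0 0 0;0 0 0 0 0 0'
python3 go.py 625 -109 248 86.6 35
```

```text
t: 95.25
eef_pos: [0.6299, -0.1085, 0.2536]
ee_rot: [-3.081, 0.955, 0.009]
force: [1.6, -1.9, -2.1]
width: 0.0217
t: 95.75
eef_pos: [0.6306, -0.1084, 0.2521]
ee_rot: [-3.081, 0.959, 0.009]
force: [-0.0, -0.7, -2.0]
width: 0.0212
t 95.75 p [ 630.6 -108.4  252.1] psi -92.4 fing [ 0.574  0.005 -0.819] q [ 0.18 -0.02 -0.69  0.32 -0.32  1.07] F [-0.  -0.7 -2. ] w 21.2
units shift [-0.19 -0.02 -0.14] turn [-0.4   0.02 -0.21]
```

```bash
python3 -m inch '0 0 .5 0 .8 0;0 0 .5 0 .8 0;-.1 -.2 .5 0 .8 0;-.1 -.4 .5 0 .8 0;-.2 -.7 0 0 .8 0;-.2 -1 0 0 .8 0;-.2 -1 0 0 .8 0;-.2 -1 0 0 .8 0;-.2 -1 0 0 .6 0;-.2 -1 0 0 0 .2;-.2 -.7 0 0 0 .3;0 0 0 0 0 .3'
python3 -m inch '0 0 0 0 0 0'
python3 go.py 575 -316 150 -87.5 0
python3 - <<'E'
from h import *
f=grab('top');W=cloud(f)
r=arm.masks_of(f,'cell1'); print([(round(x['confidence'],2),np.round(np.nanmedian(W[x['mask']],0),3)) for x in r])
P=blob(W,(.38,.66,.29,.42),.015,.05);print('tray cells px',len(P))
a=cv2.resize(f['frame'][180:300,330:425],(475,600));b=cv2.resize(f['frame'][210:350,140:245],(315,420))
o=np.zeros((600,800,3),np.uint8);o[:,:475]=a;o[:420,480:795]=b
cv2.imwrite('pics/t19c.png',o[:,:,::-1])
E
```

```text
t: 97.25
eef_pos: [0.5819, -0.3198, 0.311]
ee_rot: [-1.523, 1.565, 1.634]
force: [-0.1, 0.9, -2.3]
width: 0.0218
t: 97.38
eef_pos: [0.5822, -0.3182, 0.3114]
ee_rot: [-1.628, 1.565, 1.53]
force: [-0.6, -0.2, -2.6]
width: 0.0218
t 97.38 p [ 582.2 -318.2  311.4] psi -89.1 fing [ 0.     0.005 -1.   ] q [-0.21  0.3   0.13 -0.01 -1.39  1.8 ] F [-0.6 -0.2 -2.6] w 21.8
units shift [-0.24  0.07 -5.38] turn [-0.06  0.    0.31]
[(0.75, array([0.741, 0.421, 0.022])), (0.64, array([ 0.54 , -0.324,  0.235])), (0.62, array([ 0.643, -0.119,  0.026])), (0.61, array([ 0.682, -0.123,  0.027])), (0.6, array([ 0.579, -0.128,  0.027])), (0.51, array([0.437, 0.5  , 0.022])), (0.44, array([0.564, 0.499, 0.024]))]
tray cells px 261
```

Run:
```python
from h import *
f=grab('top');g=grab('side')
o=np.zeros((600,800,3),np.uint8)
o[:400,:320]=cv2.resize(f['frame'][180:300,330:426],(320,400))
o[:400,320:560]=cv2.resize(f['frame'][210:350,153:237],(240,400))
o[:400,560:]=cv2.resize(f['frame'][190:320,420:498],(240,400))
o[400:,:400]=cv2.resize(g['frame'][140:260,300:540],(400,200))
o[400:,400:]=cv2.resize(g['frame'][310:440,170:430],(400,200))
cv2.imwrite('pics/last.png',o[:,:,::-1])
```

```text
(no output)
```

View pics/last.png

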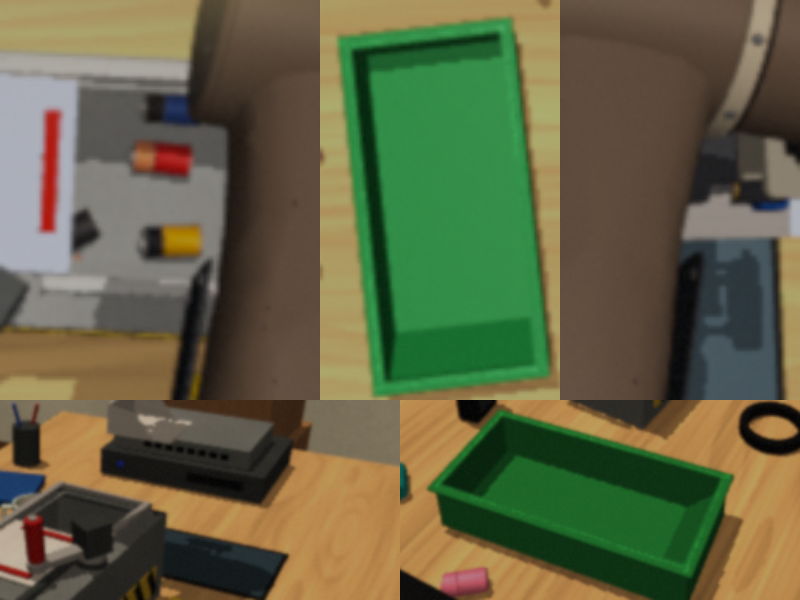

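```bash
for i in 1 2 3 4 5 6; do python3 -m inch '0 0 0 0 0 0' | grep force; done
python3 - <<'E'
from h import *
f=grab('top');W=cloud(f);c=f['frame'].astype(int)
red=(c[...,0]>110)&(c[...,1]<70)&(c[...,2]<70)
n,l,s,ce=cv2.connectedComponentsWithStats(red.astype(np.uint8))
for i in range(1,n):
    if s[i,4]>12: print('red',np.round(ce[i]),s[i,4],np.round(np.nanmedian(W[l==i],0),3))
E
```

```text
force: [0.7, -0.4, -2.5]
force: [-0.0, 0.1, -1.7]
force: [0.5, 0.4, -1.7]
force: [0.2, 0.6, -2.0]
force: [0.1, 0.5, -1.7]
force: [0.6, -0.2, -1.9]
red [295. 232.] 141 [0.617 0.096 0.159]
red [345. 231.] 114 [ 0.618 -0.024  0.158]
red [381. 228.] 75 [ 0.64  -0.127  0.029]
```

```bash
python3 -m inch '-.2 .07 -1 0 0 .3;0 0 -1 0 0 0;0 0 -1 0 0 0;0 0 -1 0 0 0;0 0 -1 0 0 0;0 0 -1 0 0 0;0 0 -.8 0 0 0;0 0 -.4 0 0 0;0 0 0 0 0 0'
python3 go.py 575 -316 82 -87.5 0
```

```text
t: 99.5
eef_pos: [0.5755, -0.3163, 0.095]
ee_rot: [-1.373, 1.565, 1.811]
force: [-0.1, -0.4, -1.0]
width: 0.0215
t 99.5 p [ 575.5 -316.3   95. ] psi -87.6 fing [-0.001  0.005 -1.   ] q [-0.21  0.44 -0.19 -0.01 -0.95  1.83] F [-0.1 -0.4 -1. ] w 21.5
units shift [-0.02  0.01 -0.43] turn [-0.06 -0.01  0.01]
```

```bash
python3 -m inch '0 0 -.2 0 0 0;0 0 -.2 0 0 0;0 0 0 0 0 0'
python3 go.py
python3 -m inch '0 0 0 0 0 0;0 0 0 0 0 0;0 0 0 0 0 0;0 0 0 0 0 0;0 0 0 0 0 0;0 0 0 0 0 0;0 0 1 0 0 0;0 0 1 0 0 0;0 0 1 0 0 0;0 0 1 0 0 0;-1 0 1 0 0 0;-1 0 0 0 0 0' 1
python3 -m inch '-1 0 0 0 0 0;-1 -1 0 0 0 0;0 -1 0 0 0 0;0 -1 0 0 0 0;0 0 0 0 0 0'
python3 go.py
python3 - <<'E'
from h import *
f=grab('top');W=cloud(f);c=f['frame'].astype(int)
for nm,b,z0,z1 in [('bar',(.45,.7,-.42,-.22),.096,.115),('boss',(.48,.58,-.03,.07),.205,.225)]:
    P=blob(W,b,z0,z1); print(nm,*rect(P)) if len(P)>5 else print(nm,0)
r=arm.masks_of(f,'cell1'); print([(round(x['confidence'],2),np.round(np.nanmedian(W[x['mask']],0),3)) for x in r])
col=(c.max(-1)-c.min(-1)>60)
P=(W[...,0]>.5)&(W[...,0]<.72)&(W[...,1]>-.2)&(W[...,1]<-.02)&(W[...,2]<.08)&(W[...,2]>.012)
n,l,s,ce=cv2.connectedComponentsWithStats(P.astype(np.uint8))
for i in range(1,n):
    if s[i,4]>20: print('in safe',s[i,4],np.round(np.nanmedian(W[l==i],0),3),np.median(c[l==i],0))
E
```

```text
t: 99.88
eef_pos: [0.5755, -0.3162, 0.0834]
ee_rot: [-1.544, 1.565, 1.64]
force: [-0.7, 0.9, -1.9]
width: 0.0218
t 99.88 p [ 575.5 -316.2   83.4] psi -87.6 fing [-0.     0.005 -1.   ] q [-0.21  0.45 -0.2  -0.01 -0.93  1.83] F [-0.7  0.9 -1.9] w 21.8
t: 101.38
eef_pos: [0.5164, -0.3168, 0.2363]
ee_rot: [-2.511, 1.565, 0.673]
force: [0.1, 0.2, 0.3]
width: 0.0874
t: 102.0
eef_pos: [0.4553, -0.4077, 0.2331]
ee_rot: [-1.492, 1.565, 1.69]
force: [0.2, 0.6, -0.3]
width: 0.0875
t 102.0 p [ 455.3 -407.7  233.1] psi -87.7 fing [-0.001  0.005 -1.   ] q [-0.41  0.25 -0.12 -0.   -1.2   2.03] F [ 0.2  0.6 -0.3] w 87.5
bar 0
boss [531.8  23.7] [40.4 39.8] 55.4 307 216.4
[(0.68, array([ 0.577, -0.126,  0.028])), (0.61, array([0.741, 0.421, 0.022])), (0.59, array([ 0.642, -0.119,  0.026])), (0.58, array([0.563, 0.499, 0.023])), (0.52, array([ 0.587, -0.057,  0.027])), (0.51, array([0.437, 0.5  , 0.022])), (0.5, array([ 0.681, -0.13 ,  0.027]))]
in safe 173 [ 0.682 -0.13   0.027] [33. 42. 67.]
in safe 210 [ 0.621 -0.19   0.047] [38. 37. 35.]
in safe 177 [ 0.642 -0.12   0.027] [125.  43.  36.]
in safe 79 [ 0.587 -0.056  0.027] [50. 47. 47.]
in safe 174 [ 0.577 -0.127  0.028] [130. 101.  23.]
in safe 56 [ 0.503 -0.072  0.068] [107.  89.  38.]
```

Run:
```python
from h import *
for n in('top','side'):
    f=grab(n);W=cloud(f);hsv=cv2.cvtColor(f['frame'],cv2.COLOR_RGB2HSV)
    red=((hsv[...,0]<7)|(hsv[...,0]>172))&(hsv[...,1]>120)&(hsv[...,2]>50)
    k,l,s,ce=cv2.connectedComponentsWithStats(red.astype(np.uint8))
    for i in range(1,k):
        if s[i,4]>5: print(n,'red',np.round(ce[i]),s[i,4],np.round(np.nanmedian(W[l==i],0),3))
    if n=='side':
        # what can be seen inside safe through port
        m=(W[...,0]>.5)&(W[...,0]<.71)&(W[...,1]>-.2)&(W[...,1]<.17)&(W[...,2]<.13)
        print('side inside px',m.sum())
    r=arm.masks_of(f,'cell1'); print(n,[(round(x['confidence'],2),np.round(np.nanmedian(W[x['mask']],0),3)) for x in r])
f=grab('top');W=cloud(f);c=f['frame']
# row scan along hatch edge, floor region y -.06..-.02
u0,v0=proj(f,[.55,-.04,.03]);print('hatch edge region px',u0,v0)
for v in range(240,262,2): print(v,[tuple(c[v,u].tolist()) for u in range(348,362,2)])
```

```text
top red [572.  94.] 26 [ 0.967 -0.609  0.11 ]
top red [295. 234.] 191 [0.61  0.096 0.161]
top red [345. 230.] 137 [ 0.621 -0.024  0.158]
top red [381. 227.] 105 [ 0.642 -0.127  0.028]
top [(0.77, array([0.563, 0.498, 0.022])), (0.75, array([ 0.682, -0.13 ,  0.028])), (0.74, array([0.742, 0.42 , 0.023])), (0.54, array([ 0.642, -0.119,  0.027])), (0.48, array([ 0.577, -0.126,  0.027])), (0.47, array([ 0.588, -0.057,  0.029])), (0.45, array([0.437, 0.5  , 0.022])), (0.31, array([ 0.584, -0.276,  0.006]))]
side red [320. 149.] 19 [ 0.964 -0.612  0.112]
side red [323. 223.] 349 [0.574 0.1   0.21 ]
side red [302. 240.] 115 [0.624 0.096 0.159]
side red [213. 421.] 65 [0.564 0.495 0.026]
side red [212. 431.] 265 [0.555 0.508 0.02 ]
side inside px 6302
side [(0.77, array([0.432, 0.506, 0.024])), (0.66, array([0.56 , 0.505, 0.024])), (0.53, array([0.732, 0.429, 0.024]))]
hatch edge region px 348.6946207247793 262.36785130973306
240 [(164, 165, 174), (165, 168, 177), (133, 131, 130), (126, 124, 119), (125, 123, 117), (127, 124, 119), (127, 125, 120)]
242 [(166, 166, 176), (164, 167, 176), (133,
[... 431 characters left out ...]
70, 180), (157, 160, 169), (52, 50, 50), (37, 34, 34), (30, 28, 28), (29, 28, 27), (109, 106, 102)]
252 [(166, 169, 179), (155, 158, 168), (41, 39, 41), (25, 22, 23), (44, 43, 42), (94, 92, 88), (128, 126, 120)]
254 [(166, 169, 179), (154, 158, 167), (47, 47, 47), (79, 77, 74), (119, 117, 112), (128, 126, 121), (128, 127, 121)]
256 [(165, 169, 179), (156, 160, 169), (117, 100, 91), (125, 114, 107), (131, 129, 124), (129, 127, 122), (130, 127, 122)]
258 [(166, 169, 179), (159, 162, 171), (134, 125, 117), (130, 124, 117), (128, 126, 121), (127, 126, 119), (129, 127, 121)]
260 [(166, 170, 180), (150, 153, 160), (128, 126, 121), (128, 126, 120), (127, 126, 120), (126, 124, 119), (127, 125, 120)]
```

```bash
python3 -m inch '0 0 1 0 0 0;0 1 1 0 0 .3;0 1 .3 0 0 .3;.2 1 0 0 0 .3;.2 1 0 0 0 .3;.2 1 0 0 0 .3;.3 1 0 0 0 .3;.3 1 0 0 0 .3;.3 1 0 0 0 .3;.3 1 0 0 0 .3;.3 1 0 0 0 .3;.3 1 0 0 0 .3'
python3 -m inch '.3 1 0 0 0 .3;.3 1 0 0 0 .3;.3 1 0 0 0 .3;.3 1 0 0 0 .3;.3 1 0 0 0 .1;.1 .5 0 0 0 0;0 0 0 0 0 0'
python3 go.py 573 95 203 115.3
python3 - <<'E'
from h import *
f=grab('top');W=cloud(f);c=f['frame']
for nm,b,z0,z1 in [('bar',(.45,.7,-.42,-.22),.096,.115),('boss',(.48,.58,-.03,.07),.205,.225)]:
    P=blob(W,b,z0,z1); print(nm,*rect(P)) if len(P)>5 else print(nm,0)
hsv=cv2.cvtColor(c,cv2.COLOR_RGB2HSV)
red=((hsv[...,0]<7)|(hsv[...,0]>172))&(hsv[...,1]>120)&(hsv[...,2]>50)
k,l,s,ce=cv2.connectedComponentsWithStats(red.astype(np.uint8))
for i in range(1,k):
    if s[i,4]>5: print('red',np.round(ce[i]),s[i,4],np.round(np.nanmedian(W[l==i],0),3))
r=arm.masks_of(f,'cell1'); print([(round(x['confidence'],2),np.round(np.nanmedian(W[x['mask']],0),3)) for x in r])
E
```

```text
t: 103.85
eef_pos: [0.5278, -0.0748, 0.3029]
ee_rot: [-1.747, 1.566, 1.727]
force: [0.8, -0.4, 0.4]
width: 0.0874
t: 104.72
eef_pos: [0.5756, 0.0896, 0.3025]
ee_rot: [-1.559, 1.566, 2.028]
force: [0.2, -0.1, -0.5]
width: 0.0879
t 104.72 p [575.6  89.6 302.5] psi -64.5 fing [-0.002  0.005 -1.   ] q [ 0.49  0.17 -0.07 -0.01 -1.33  1.53] F [ 0.2 -0.1 -0.5] w 87.9
units shift [-0.09  0.18 -3.32] turn [-0.05 -0.03 -0.04]
bar [ 589.6 -313.7] [106.3  25. ] 2.6 390 104.3
boss [531.7  23.4] [40.9 40. ] 55.9 309 216.4
red [572.  94.] 25 [ 0.967 -0.609  0.11 ]
red [345. 230.] 122 [ 0.626 -0.024  0.158]
red [381. 227.] 103 [ 0.642 -0.127  0.027]
[(0.72, array([ 0.576, -0.128,  0.027])), (0.63, array([ 0.642, -0.12 ,  0.026])), (0.58, array([ 0.68 , -0.128,  0.027])), (0.52, array([0.742, 0.422, 0.022])), (0.49, array([0.566, 0.501, 0.024])), (0.38, array([ 0.588, -0.056,  0.028]))]
```

```bash
python3 -m inch '0 .1 -1 0 0 0;0 0 -1 0 0 0;0 0 -1 0 0 0;0 0 -.35 0 0 0;0 0 0 0 0 0'
python3 go.py 575.5 93 202 115.3
python3 -m inch '0 0 0 0 0 0;0 0 0 0 0 0;0 0 0 0 0 0;0 0 0 0 0 0;0 0 0 0 0 0;0 0 0 0 0 0;0 0 0 0 0 0;0 0 0 0 0 0' 0 20
python3 go.py
python3 -c "
import numpy as np
a=np.radians(57-np.arange(0,421,20))
p=85/30*np.c_[np.cos(a),np.sin(a)]
print(p[0]*30+[530.6,20.9]);print(';'.join('%.2f %.2f 0 0 0 0'%tuple(d) for d in np.diff(p,axis=0)))"
```

```text
t: 105.45
eef_pos: [0.5757, 0.091, 0.2022]
ee_rot: [-1.507, 1.566, 2.077]
force: [0.5, 0.5, 1.5]
width: 0.0877
t 105.45 p [575.7  91.  202.2] psi -64.6 fing [-0.002  0.004 -1.   ] q [ 0.49  0.23 -0.23 -0.01 -1.12  1.53] F [0.5 0.5 1.5] w 87.7
units shift [-0.01  0.07 -0.01] turn [-0.05 -0.03 -0.02]
t: 106.45
eef_pos: [0.5757, 0.0915, 0.2022]
ee_rot: [-1.568, 1.566, 2.018]
force: [0.1, -1.0, 1.9]
width: 0.0247
t 106.45 p [575.7  91.5 202.2] psi -64.6 fing [-0.002  0.004 -1.   ] q [ 0.49  0.23 -0.23 -0.01 -1.12  1.53] F [ 0.1 -1.   1.9] w 24.7
[576.89431798  92.18699828]
0.72 -0.67 0 0 0 0;0.45 -0.88 0 0 0 0;0.12 -0.98 0 0 0 0;-0.22 -0.96 0 0 0 0;-0.54 -0.83 0 0 0 0;-0.79 -0.59 0 0 0 0;-0.94 -0.29 0 0 0 0;-0.98 0.05 0 0 0 0;-0.91 0.38 0 0 0 0;-0.72 0.67 0 0 0 0;-0.45 0.88 0 0 0 0;-0.12 0.98 0 0 0 0;0.22 0.96 0 0 0 0;0.54 0.83 0 0 0 0;0.79 0.59 0 0 0 0;0.94 0.29 0 0 0 0;0.98 -0.05 0 0 0 0;0.91 -0.38 0 0 0 0;0.72 -0.67 0 0 0 0;0.45 -0.88 0 0 0 0;0.12 -0.98 0 0 0 0
```

```bash
python3 -m inch '.72 -.67 0 0 0 0;.45 -.88 0 0 0 0;.12 -.98 0 0 0 0;-.22 -.96 0 0 0 0;-.54 -.83 0 0 0 0;0 0 0 0 0 0'
python3 go.py;python3 -c "
import numpy as np
for d in(-43,-163,-263,-363):
 a=np.radians(d);print(d,530.6+85*np.cos(a),20.9+85*np.sin(a))"
```

```text
t: 107.2
eef_pos: [0.5924, -0.0392, 0.2041]
ee_rot: [-2.387, 1.565, 1.197]
force: [0.7, -0.3, 7.8]
width: 0.0249
t 107.2 p [592.4 -39.2 204.1] psi -64.7 fing [ 0.002  0.005 -1.   ] q [ 0.26  0.24 -0.21 -0.   -1.12  1.76] F [ 0.7 -0.3  7.8] w 24.9
-43 592.7650646376295 -37.06986060531237
-163 449.314095743142 -3.951594901432614
-263 520.2411058105625 105.26642288951237
-363 615.4835104541388 16.45144371934977
```

```bash
python3 -m inch '-.79 -.59 0 0 0 0;-.94 -.27 0 0 0 0;-.98 .05 0 0 0 0;-.91 .4 0 0 0 0;-.72 .69 0 0 0 0;-.45 .88 0 0 0 0;0 0 0 0 0 0'
python3 go.py
python3 -m inch '-.12 .98 0 0 0 0;.22 .96 0 0 0 0;.54 .83 0 0 0 0;.79 .59 0 0 0 0;.94 .29 0 0 0 0;0 0 0 0 0 0'
python3 go.py
```

```text
t: 108.08
eef_pos: [0.4454, -0.0033, 0.2031]
ee_rot: [-1.208, 1.565, 2.379]
force: [-11.4, -1.7, 13.3]
width: 0.0248
t 108.08 p [445.4  -3.3 203.1] psi -64.5 fing [-0.004  0.004 -1.   ] q [ 0.43 -0.01 -0.5  -0.01 -1.08  1.59] F [-11.4  -1.7  13.3] w 24.8
t: 108.82
eef_pos: [0.5217, 0.1056, 0.2031]
ee_rot: [-2.113, 1.569, 1.473]
force: [1.9, -5.2, 7.2]
width: 0.0251
t 108.83 p [521.7 105.6 203.1] psi -64.5 fing [ 0.     0.002 -1.   ] q [ 0.57  0.14 -0.34 -0.   -1.09  1.45] F [ 1.9 -5.2  7.2] w 25.1
```

```bash
python3 -m inch '.98 -.05 0 0 0 0;.91 -.38 0 0 0 0;.72 -.67 0 0 0 0;.45 -.88 0 0 0 0;0 0 0 0 0 0'
python3 go.py
python3 -m inch '.06 -.5 0 0 0 0;.05 -.46 0 0 0 0;0 -.08 0 0 0 0;0 0 0 0 0 0;0 0 0 0 0 0'
python3 go.py 615.5 16 203 115
```

```text
t: 109.45
eef_pos: [0.6123, 0.0457, 0.2026]
ee_rot: [-1.94, 1.566, 1.643]
force: [2.3, 0.1, 4.1]
width: 0.0248
t 109.45 p [612.3  45.7 202.6] psi -64.7 fing [-0.     0.005 -1.   ] q [ 0.39  0.28 -0.16 -0.   -1.13  1.63] F [2.3 0.1 4.1] w 24.8
t: 110.08
eef_pos: [0.6157, 0.0164, 0.2033]
ee_rot: [-2.405, 1.565, 1.181]
force: [5.3, 0.2, 4.7]
width: 0.0245
t 110.08 p [615.7  16.4 203.3] psi -64.5 fing [ 0.002  0.005 -1.   ] q [ 0.34  0.28 -0.16 -0.   -1.13  1.68] F [5.3 0.2 4.7] w 24.5
units shift [-0.01 -0.01 -0.01] turn [-0.06  0.02 -0.09]
```

```bash
python3 -m inch '0 -.12 0 0 0 0;0 0 0 0 0 0;0 0 0 0 0 0;0 0 0 0 0 0'
python3 go.py
python3 -m inch '0 .1 0 0 0 0;0 0 0 0 0 0'
python3 -m inch '0 0 0 0 0 0;0 0 0 0 0 0;0 0 0 0 0 0;0 0 0 0 0 0;0 0 0 0 0 0;0 0 0 0 0 0;0 0 1 0 0 0;0 0 1 0 0 0;0 0 1 0 0 0;0 0 1 0 0 0;0 1 0 0 0 0;0 1 0 0 0 0' 1
python3 -m inch '0 1 0 0 0 0;0 1 0 0 0 0;0 1 0 0 0 0;-1 1 0 0 0 0;-1 1 0 0 0 0;0 1 0 0 0 0;0 0 0 0 0 0'
python3 go.py 530.6 20.9 182 86.6
python3 - <<'E'
from h import *
f=grab('top');W=cloud(f);c=f['frame'].astype(int)
for nm,b,z0,z1 in [('bar',(.45,.7,-.42,-.22),.096,.115),('boss',(.48,.58,-.03,.07),.208,.225),('grip',(.45,.7,-.1,.1),.24,.26)]:
    P=blob(W,b,z0,z1); print(nm,*rect(P)) if len(P)>5 else print(nm,0)
for y in np.arange(-.2,.17,.02):
    P=blob(W,(.60,.66,y,y+.02),-.01,.175); print(round(y,2),np.round(np.median(P[:,2])*1000) if len(P) else None,end='; ')
m=(c[...,0]>120)&(c[...,1]<70)&(c[...,2]<70)&(W[...,2]>.15)&(W[...,2]<.165);print('stripes',*rect(W[m]))
E
```

```text
t: 110.58
eef_pos: [0.6155, 0.013, 0.2032]
ee_rot: [-2.324, 1.565, 1.262]
force: [5.8, 0.6, 4.4]
width: 0.0248
t 110.58 p [615.5  13.  203.2] psi -64.5 fing [ 0.002  0.005 -1.   ] q [ 0.34  0.28 -0.16 -0.   -1.13  1.68] F [5.8 0.6 4.4] w 24.8
t: 110.82
eef_pos: [0.6156, 0.0158, 0.2033]
ee_rot: [-2.376, 1.566, 1.21]
force: [6.2, -1.0, 5.3]
width: 0.0244
t: 112.32
eef_pos: [0.6142, 0.0756, 0.3227]
ee_rot: [-1.806, 1.565, 1.778]
force: [-0.5, -0.3, 0.2]
width: 0.0879
t: 113.2
eef_pos: [0.5537, 0.2569, 0.3219]
ee_rot: [-1.61, 1.566, 1.977]
force: [-0.4, -0.1, -1.3]
width: 0.0876
t 113.2 p [553.7 256.9 321.9] psi -64.4 fing [-0.002  0.005 -1.   ] q [ 0.75  0.21  0.02 -0.01 -1.38  1.27] F [-0.4 -0.1 -1.3] w 87.6
units shift [-0.77 -7.87 -4.66] turn [-0.06 -0.01 -5.79]
bar [ 589.6 -312.8] [106.2  26.3] 0.6 392 104.3
boss [532.   20.6] [40.7 39.6] 85.7 307 215.8
grip [617.4  17. ] [21.  22.7] 42.9 78 243.8
-0.2 155.0; -0.18 156.0; -0.16 154.0; -0.14 154.0; -0.12 154.0; -0.1 154.0; -0.08 154.0; -0.06 156.0; -0.04 152.0; -0.02 149.0; -0.0 149.0; 0.02 149.0; 0.04 149.0; 0.06 149.0; 0.08 149.0; 0.1 149.0; 0.12 150.0; 0.14 149.0; 0.16 115.0; stripes [ 615.9 -107.3] [127.9  85.3] 86.9 228 156.8
```

```bash
python3 -m inch '-.1 -1 0 0 0 -.8;-.1 -1 0 0 0 -.8;-.1 -1 0 0 0 -.8;-.1 -1 0 0 0 -.8;-.1 -1 0 0 0 -.8;-.1 -1 0 0 0 -.8;-.1 -1 -.3 0 0 -.8;-.07 -.87 -.3 0 0 -.2;0 0 -.5 0 0 0;0 0 0 0 0 0'
python3 go.py 530.8 20.9 183 86.6
```

```text
t: 114.5
eef_pos: [0.5301, 0.018, 0.288]
ee_rot: [-1.218, 1.566, 1.859]
force: [-0.8, -0.6, -0.1]
width: 0.0882
t 114.5 p [530.1  18.  288. ] psi -93.7 fing [-0.001  0.005 -1.   ] q [ 0.4   0.08 -0.2  -0.01 -1.28  1.11] F [-0.8 -0.6 -0.1] w 88.2
units shift [ 0.02  0.1  -3.5 ] turn [-0.05 -0.02  0.06]
```

```bash
python3 -m inch '.02 .1 -1 -.05 0 0;0 0 -1 0 0 0;0 0 -1 0 0 0;0 0 -.5 0 0 0;0 0 0 0 0 0'
python3 -m inch '0 0 0 0 0 0;0 0 0 0 0 0;0 0 0 0 0 0;0 0 0 0 0 0;0 0 0 0 0 0;0 0 0 0 0 0;0 0 0 0 0 0' 0 40
python3 go.py
python3 -m inch '0 0 0 0 0 -.6;0 0 0 0 0 -.6;0 0 0 0 0 0;0 0 0 0 0 0;0 0 0 0 0 0'
python3 go.py; python3 -c "
from h import *
print(np.round(arm.get_state()['moment'],2))"
```

```text
t: 115.12
eef_pos: [0.5315, 0.0222, 0.1837]
ee_rot: [0.113, 1.57, -3.09]
force: [-0.0, 0.3, 0.1]
width: 0.0877
t: 116.0
eef_pos: [0.5314, 0.0203, 0.1844]
ee_rot: [1.528, 1.569, -1.675]
force: [-0.6, -9.2, 1.5]
width: 0.0397
t 116.0 p [531.4  20.3 184.4] psi -93.6 fing [-0.    -0.002 -1.   ] q [ 0.41  0.16 -0.36  0.   -1.05  1.1 ] F [-0.6 -9.2  1.5] w 39.7
t: 116.62
eef_pos: [0.5314, 0.0201, 0.1844]
ee_rot: [1.674, 1.568, -1.634]
force: [1.4, -9.2, 1.0]
width: 0.0396
t 116.62 p [531.4  20.1 184.4] psi -99.6 fing [-0.    -0.002 -1.   ] q [ 0.41  0.16 -0.36  0.   -1.05  0.99] F [ 1.4 -9.2  1. ] w 39.6
[-3.43 -0.34  0.14]
```

```bash
python3 -m inch '0 0 0 0 0 -.5;0 0 0 0 0 -.3;0 0 0 0 0 0;0 0 0 0 0 0'
python3 go.py; python3 -c "
from h import *
print(np.round(arm.get_state()['moment'],2))"
```

```text
t: 117.12
eef_pos: [0.5314, 0.0197, 0.1844]
ee_rot: [1.725, 1.567, -1.653]
force: [0.8, -10.9, 0.5]
width: 0.0399
t 117.12 p [531.4  19.7 184.4] psi -103.5 fing [-0.    -0.003 -1.   ] q [ 0.41  0.16 -0.37  0.   -1.05  0.92] F [  0.8 -10.9   0.5] w 39.9
[-4.14 -0.54  0.65]
```

```bash
python3 -m inch '0 .03 0 0 0 .5;0 0 0 0 0 .3;0 0 0 0 0 0'
python3 go.py
python3 -m inch '0 0 .3 0 0 0;0 0 .4 0 0 0;0 0 .5 0 0 0;0 0 .5 0 0 0;0 0 1 0 0 0;0 0 1 0 0 0;0 0 0 0 0 0'
python3 go.py 398 -368.5 200 159.5
python3 - <<'E'
from h import *
f=grab('top');W=cloud(f);c=f['frame'].astype(int)
m=(c[...,0]>120)&(c[...,1]<70)&(c[...,2]<70)&(W[...,2]>.15)&(W[...,2]<.165);print('stripes',*rect(W[m]))
P=blob(W,(.45,.7,-.42,-.22),.096,.115);print('bar',*rect(P))
P=blob(W,(.33,.7,-.46,-.22),.0025,.0065);print('mat',*rect(P))
E
```

```text
t: 117.5
eef_pos: [0.5312, 0.0202, 0.1844]
ee_rot: [1.519, 1.567, -1.79]
force: [1.8, -13.1, 1.0]
width: 0.0403
t 117.5 p [531.2  20.2 184.4] psi -99.6 fing [-0.001 -0.004 -1.   ] q [ 0.41  0.16 -0.37  0.   -1.05  0.99] F [  1.8 -13.1   1. ] w 40.3
t: 118.38
eef_pos: [0.5329, 0.0236, 0.2981]
ee_rot: [-2.577, 1.565, 0.398]
force: [-0.6, -0.2, -4.5]
width: 0.0399
t 118.38 p [532.9  23.6 298.1] psi -99.5 fing [ 0.006  0.002 -1.   ] q [ 0.41  0.08 -0.19  0.   -1.3   0.99] F [-0.6 -0.2 -4.5] w 39.9
units shift [ -4.5  -13.07  -3.27] turn [-0.07  0.04 15.81]
stripes [ 615.6 -109.6] [128.5  83. ] 85.9 165 157.0
bar [ 589.6 -313.8] [106.3  24.1] 2.8 400 104.7
mat [ 515.  -340.1] [240.  369.5] 89.9 3420 4.2
```

```bash
python3 -m inch '-.3 -1 0 0 0 0;-.4 -1 0 0 0 0;-.4 -1 0 0 0 0;-.4 -1 0 0 0 0;-.4 -1 0 0 0 0;-.4 -1 0 0 0 0;-.4 -1 0 0 0 0;-.4 -1 0 0 0 0;-.4 -1 0 0 0 0;-.4 -1 0 0 0 0;-.4 -1 0 0 0 0;-.4 -1 0 0 0 0'
python3 -m inch '0 -.3 -1 0 0 0;0 0 -1 0 0 0;0 0 -1 0 0 0;0 0 -1 0 0 0;0 0 -1 0 0 0;0 0 -1 0 0 0;0 0 0 0 0 0'
python3 go.py 392 -345 17 -99.5
```

```text
t: 119.92
eef_pos: [0.3897, -0.3374, 0.2938]
ee_rot: [-0.913, 1.569, 2.061]
force: [0.8, -0.3, -2.8]
width: 0.0399
t: 120.8
eef_pos: [0.3883, -0.3448, 0.1123]
ee_rot: [-0.423, 1.564, 2.551]
force: [-0.1, -0.5, -3.3]
width: 0.0404
t 120.8 p [ 388.3 -344.8  112.3] psi -99.6 fing [-0.005  0.004 -1.   ] q [-0.35  0.22 -0.48 -0.   -0.88  1.75] F [-0.1 -0.5 -3.3] w 40.4
units shift [ 0.12 -0.01 -3.18] turn [-0.04 -0.06  0.02]
```

```bash
python3 -m inch '.12 0 -1 -.04 -.06 0;0 0 -1 0 0 0;0 0 -.7 0 0 0;0 0 -.35 0 0 0;0 0 -.1 0 0 0;0 0 0 0 0 0'
python3 go.py 392 -345 17 -99.5
```

```text
t: 121.55
eef_pos: [0.3948, -0.3463, 0.0213]
ee_rot: [2.852, 1.563, -0.457]
force: [0.3, -0.1, -3.2]
width: 0.0398
t 121.55 p [ 394.8 -346.3   21.3] psi -99.6 fing [ 0.007 -0.003 -1.   ] q [-0.35  0.34 -0.57  0.   -0.65  1.75] F [ 0.3 -0.1 -3.2] w 39.8
units shift [-0.09  0.04 -0.14] turn [0.04 0.08 0.01]
```

```bash
python3 -m inch '0 0 -.08 0 0 0;0 0 -.06 0 0 0;0 0 0 0 0 0'
python3 go.py
python3 -m inch '0 0 0 0 0 0;0 0 0 0 0 0;0 0 0 0 0 0;0 0 0 0 0 0;0 0 0 0 0 0;0 0 0 0 0 0;0 0 .5 0 0 0;0 0 1 0 0 0;0 0 1 0 0 0;0 0 1 0 0 0;0 0 1 0 0 0;0 0 1 0 0 0' 1
python3 -m inch '0 1 1 0 0 0;0 1 0 0 0 0;0 1 0 0 0 0;.2 1 0 0 0 0;.2 1 0 0 0 0;.2 1 0 0 0 0;.2 1 0 0 0 0;.2 1 0 0 0 0;.2 1 0 0 0 0;.2 1 0 0 0 0;.2 1 0 0 0 0;0 0 0 0 0 0'
python3 go.py
python3 - <<'E'
from h import *
f=grab('top');W=cloud(f);c=f['frame'].astype(int)
m=(c[...,0]>120)&(c[...,1]<70)&(c[...,2]<70)&(W[...,2]>.15)&(W[...,2]<.165);print('stripes',*rect(W[m]))
for nm,b,z0,z1 in [('bar',(.45,.7,-.42,-.22),.096,.115),('boss',(.35,.46,-.41,-.28),.042,.055),('grip',(.44,.52,-.42,-.28),.07,.09),('spindle',(.5,.56,-.02,.06),.185,.21),('torch',(.7,.8,.0,.1),.17,.2),('radio',(.68,.8,.19,.3),.1,.13),('mug',(.7,.83,-.3,-.18),.08,.1)]:
    P=blob(W,b,z0,z1); print(nm,*rect(P)) if len(P)>5 else print(nm,len(P))
dark=(c.max(-1)<75)&(abs(W[...,2]-.003)<.006)&(W[...,0]<.7)&(W[...,0]>.3)&(W[...,1]<-.22)&(W[...,1]>-.46)
print('mat',*rect(W[dark]))
r=arm.masks_of(f,'cell1'); print([(round(x['confidence'],2),np.round(np.nanmedian(W[x['mask']],0),3)) for x in r])
E
```

```text
t: 121.92
eef_pos: [0.3943, -0.3461, 0.0169]
ee_rot: [2.848, 1.564, -0.461]
force: [-2.3, 2.0, 4.8]
width: 0.0399
t 121.92 p [ 394.3 -346.1   16.9] psi -99.6 fing [ 0.006 -0.003 -1.   ] q [-0.35  0.35 -0.57  0.   -0.64  1.75] F [-2.3  2.   4.8] w 39.9
t: 123.42
eef_pos: [0.3941, -0.346, 0.1837]
ee_rot: [2.859, 1.563, -0.45]
force: [-0.1, -0.1, 1.3]
width: 0.0875
t: 124.92
eef_pos: [0.4426, -0.0147, 0.2124]
ee_rot: [2.984, 1.563, -0.322]
force: [-0.8, -0.4, -1.1]
width: 0.0873
t 124.92 p [442.6 -14.7 212.4] psi -99.4 fing [ 0.007 -0.002 -1.   ] q [ 0.42 -0.03 -0.5   0.01 -1.09  0.98] F [-0.8 -0.4 -1.1] w 87.3
stripes [ 614.6 -109.5] [129.   84.6] 86.0 240 156.7
bar [ 589.6 -313.4] [106.7  24.6] 2.3 394 104.3
boss [ 394.9 -344. ] [42.2 39.6] 80.5 230 46.6
grip [ 478.7 -358.3] [25.4 20.4] 89.3 74 77.9
spindle [531.5  20. ] [16.7 16.5] 88.7 58 196.7
torch [770.7  52.1] [40.6 40.1] 88.4 261 188.8
radio [752.1 249.7] [38.4 58.6] 9.3 303 118.5
mug [ 759.9 -233.9] [78.9 78.9] 37.9 204 89.4
mat [ 491.1 -332.5] [296.4 178.8] 0.5 885 2.7
[(0.76, array([0.437, 0.5  , 0.022])), (0.6, array([0.563, 0.499, 0.023])), (0.58, array([0.741, 0.421, 0.023]))]
```

```bash
python3 -c "
from station import arm
print(arm.job_done()); print(arm.get_state()['t'])"
```

```text
the job is handed in; nothing more can be done
None
the job is handed in; nothing more can be done
```

The job is handed in at about 125 s of the 210 s allowed, but I could not directly confirm that all six batteries are in the safe. I saw four clearly in the safe, plus a copper tip at the hatch edge that I took to be the fifth. The sixth, the second red one, was never visible in the safe.

**What I did**
- I fitted the crank on the spindle and wound the hatch fully open.
- The first scoop load delivered five batteries. One red battery rolled back into the tray during that load, because the scoop slipped about 40° in the gripper. I put the scoop down in the tray, regripped it, and went back for that battery on its own.
- I then laid the scoop on the mat, wound the hatch shut with the crank until it reached the stop, took the crank off and laid it on the mat.

**The sixth battery:** after the second dump the tray was empty and the wrist force matched an empty scoop. No red battery showed on the desk or mat in either camera. I take it to be under the hatch, inside the safe.

**Last checks**
- **Hatch:** the hatch stripes were centred on the port. The spindle was within about 2° of shut, which is about 1 mm.
- **Crank and scoop:** both lay flat on the mat. The boss top was at 47 mm and the scoop bar top at 104 mm, as expected for lying flat.
- **Other things on the desk:** torch, radio and mug were standing upright near their first rough readings. I did not remeasure the tape and screwdriver at the end.
- **Look-alikes:** the only battery-like things left outside the safe are the pink and turquoise ones.

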